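# Refit the divider plates and wedge the end stop in a file rack

## Task

Refit the file rack: move the two leaning divider plates into its slots, the red one in the far slot and the yellow one in the slot next to the way, each upright, centred and right down on the slot's floor. Then set the end stop on the rack's apron and slide it, narrow end first, along the tapered dovetail way until it wedges tight between the rails. Let go of everything and leave the other things on the table alone.

Things in the scene. Friction and masses are not known exactly. Their poses are not given: they have to be found in the camera images.
- rack: Green file rack fixed to the table: base board 295 x 140 x 12 mm (its top is the bed). Origin on the table, on the centreline; +x runs along it from the bare apron (x -165 to -80 mm) through the way between two aluminium rails (x -80 to 22, 16 mm tall above the bed) to black slotted ribs (x 36 to 119, 25 mm tall, 130 mm wide); y across, z up. Place and yaw vary.
- way_mouth (a point): Middle of the way's wide open mouth, on the bed (12 mm above the table); axes as the rack's. The rails' inner flanks are undercut, leaning in 30 degrees from vertical, and close in by 8 degrees a side along +x: at bed level 72.9 mm apart at the mouth, 56 mm at way_home.
- way_home (a point): Point on the bed 60 mm along +x from way_mouth: the end stop's origin is here when its flanks just touch both rails. There is no other stop: pushed firmly (10 to 20 N) it wedges there, 2 mm further at most, and stays by friction. Held off-centre it binds on one rail too early; pushed from behind it centres itself. Axes as the rack's.
- near_slot (a point): Middle of the floor (bed level, 12 mm above the table) of the slot next to the way, 75 mm beyond way_home. The slot runs along the rack's y, open at both ends, 10.5 mm wide, 25 mm deep; its top 6 mm are chamfered at 45 degrees to a mouth 22.5 mm wide. Axes as the rack's.
- far_slot (a point): The same for the slot farther from the way, 45 mm beyond near_slot; same size.
- end_stop: End stop, about 0.4 kg, loose on the table. Origin: centre of its underside; +x to its narrow front, which enters the way first; z up. Dovetailed smooth aluminium foot 70 mm long, 14 mm tall, 65.8 mm wide below at the rear, 46.2 mm at the front. On it an orange grip rib and, at the front (x 25 to 35 mm), a grey plate 100 mm wide, 22 to 75 mm high.
- stop_grip (a point): Point inside the end stop's orange rib, 6 mm behind and 45 mm above its origin: pinch the rib here across y from above. The rib is 16 mm thick (y), 58 mm long (x), its top 35 mm above this point. Axes as the end stop's.
- red_divider: Red divider plate, about 130 g, 8 mm thick (x), 110 mm wide (y), 110 mm tall (z) plus a tab on top 50 mm wide, 20 mm tall with a white label (130 mm in all). Origin: centre of its bottom edge, z up along the plate. Starts leaning in either place of the stand, top tilted 20 degrees to the stand's -x (roughly to the robot). Both faces alike.
- yellow_divider: Yellow divider plate, otherwise the same as the red one; it starts in the other place of the stand.
- lean_stand: Wooden stand fixed to the table, base 190 x 125 x 8 mm. Origin on the table, midway between its two places, which lie at x = -35 and +35 mm. The plates' bottom edges rest 22 mm above the table; each plate leans on a board on its -x side that reaches 58 mm up the plate.
- mug: Blue mug, 78 mm across, 90 mm tall; origin under its centre. A bystander, to be left alone.
- tape_roll: Amber roll of tape lying flat, 100 mm across, 30 mm tall; origin under its centre. A bystander, to be left alone.
- stamp: Dark wooden hand stamp, 44 mm across, 82 mm tall; origin under its centre. A bystander, to be left alone.
- stapler: Black stapler, 150 x 34 x 58 mm; origin under its centre. A bystander, to be left alone.
- hole_punch: Hole punch with blue lever, 110 x 70 x 66 mm; origin under its centre. A bystander, to be left alone.
- ledger: Blue ledger lying flat, 150 x 105 x 25 mm; origin under its centre. A bystander, to be left alone.
- card_box: Cardboard card box with green lid, 70 x 124 x 90 mm; origin under its centre. A bystander, to be left alone.

How it is judged:
On the way, in this order (a step that is already met when the one before it is completed fails the run):
1. both dividers stand seated, the red one in the far slot and the yellow one in the near slot (x of red_divider in the frame of far_slot between -0.006 and 0.006 m and y of red_divider in the frame of far_slot between -0.015 and 0.015 m and z of red_divider in the frame of far_slot between -0.004 and 0.004 m and angle between each of red_divider, yellow_divider's own z axis and vertical below 0.16 rad and angle between the y axis of each of red_divider, yellow_divider and the y axis of rack, either way round below 0.1 rad and x of yellow_divider in the frame of near_slot between -0.006 and 0.006 m and y of yellow_divider in the frame of near_slot between -0.015 and 0.015 m and z of yellow_divider in the frame of near_slot between -0.004 and 0.004 m), for 0.2 s.
2. the end stop rests flat on the bed with its narrow end between the rails, still short of home (z of end_stop in the frame of way_home between -0.004 and 0.003 m and angle between end_stop's own z axis and vertical below 0.05 rad and y of end_stop in the frame of way_home between -0.008 and 0.008 m and x of end_stop in the frame of way_home between -0.085 and -0.012 m and angle between the x axis of end_stop and the x axis of rack, either way round below 0.15 rad), for 0.1 s.
3. the end stop has been slid along the way until its flanks bear on both rails (z of end_stop in the frame of way_home between -0.004 and 0.003 m and angle between end_stop's own z axis and vertical below 0.05 rad and x of end_stop in the frame of way_home between -0.005 and 0.015 m and y of end_stop in the frame of way_home between -0.003 and 0.003 m and angle between the x axis of end_stop and the x axis of rack, either way round below 0.05 rad), for 0.2 s.
At the end, for the whole second after the job is handed in: Red plate seated in the far slot, yellow in the near (6 mm along, 15 mm across the rack, 4 mm in height; 0.16 rad upright, 0.1 rad in line); end stop flat on the bed (3 mm, 0.05 rad), in line (3 mm, 0.05 rad), at way_home or up to 15 mm beyond (at most 5 mm short); all at rest (all of step 1 and all of step 3 and linear speed of each of end_stop, red_divider, yellow_divider below 0.02 m/s); the robot touches nothing.
It fails at once if a bystander was pushed more than 25 mm from its place or tipped (distance of any of mug, tape_roll, stamp, stapler, hole_punch, ledger, card_box from where it was at the start of the episode above 0.025 m or angle between any of mug, tape_roll, stamp, stapler, hole_punch, ledger, card_box's own z axis and vertical above 0.5 rad).
It also fails if it takes over 72 s, if anything falls off the work surface, if the arm or the gripper's body presses on something with over 40 N, if the wrist force passes 120 N, or if a joint passes its speed limit or range.

## Robot

A 7-joint arm with a two-finger parallel gripper is mounted at the origin on the work surface. World frame = base frame: x ahead of the robot, y to its left, z up, the work surface at z = 0. Lengths are in m, angles in rad, forces in N, time in s.
With the tool pointing down it reaches from about 0.425 to 0.925 m from the base axis. Payload 6.8 kg.
Tool frame: the origin (TCP) lies between the finger pads; the fingertips stand 11 mm ahead of it and the grasp point (between the pads) lies 8 mm behind it; z points along the fingers, y is the line along which they close (so a half turn about z gives the same grasp; the last joint's range is limited). The gripper opens to 85 mm and grips with 20 to 120 N. Pads are 22 mm wide; open, the fingers measure 114 mm over their backs; the gripper's body (76 mm by 85 mm) begins 54 mm behind the grasp point. The pads swing forward as they close: fully open they stand 13 mm farther back than shut.
Start: joints at [1.121, 0.477, 0.022, 1.555, -0.011, 1.109, -0.083], TCP at [0.226, -0.636, 0.206] pointing down, gripper open.
Joint ranges: [-2.96, 2.96], [-0.34, 2.1], [-1.41, 1.46], [0.24, 2.44], [-1.37, 4.51], [0.17, 1.92], [-2.96, 2.96]. Speed limits (rad/s): [2.39, 2.39, 3.14, 3.14, 3.14, 3.14, 3.14].

## Interface

Orientations are given as a rotation vector (axis times angle).
In Python, from bench import r gives the robot as it stands.
- The arm moves only by the tool send_rows, never from a script. Its argument "deltas" is a list of rows, each an object of numbers: "dx", "dy", "dz": the shift along the world's x, y, z in mm; "rx", "ry", "rz": the turn, a rotation vector about the world's x, y, z in degrees. A call has 1 to 5 rows; each row is the pose to reach, as a shift and turn from the pose commanded when the call began; what a row does not reach only later rows make up. A row lasts 1/12 s, in which the tool goes at most 41.7 mm and 7.16 degrees, less where a joint would pass 70% of its speed; a pose out of reach is approached as far as the arm can. A call with a gripper value outside its range is refused whole. "jaw" is the finger opening in mm, from 0 to 85.4, set as the call begins (left out, the last holds). The fingers move at their own pace and stop on an object; "newtons" is the grip in N (left out, the last holds). Time passes only in rows, so rows that repeat a pose let the fingers close. It gives the time, the measured TCP pose, the force, the opening and the grip force at its end, in the units of the state.
- r.get_obs(): the state, without advancing time (a new reading comes with each control period).
- r.grab_frame(name): name is "side" or "top" or "wrist"; returns a dict with "frame" (480x640x3 uint8, blue, green, red), "z_map" (480x640 float32, m along the optical axis (not along the pixel's ray), 0 where there is no reading), "vertical_fov" (degrees; the focal length in pixels is half the picture's height over the tangent of half this angle, whatever the lens; pixels are square), "cx", "cy" (the principal point, pixels), "distortion" ([k1, k2, p1, p2, k3] as OpenCV has them; the pictures are not rectified), "xyz" and "orientation" of the camera in the world. Camera axes: x right, y down, z forward; pixel columns grow to the right and rows downward; lengths in m; the calibration is good to about 2 mm. A picture is of the moment at which its call begins.
- r.hand_in(): hands the job in; it is judged then, once.
The state is a dict: "clock": time; "joints": joint angles; "qvel": joint speeds; "tau": joint torques, N m; "tcp_pos": TCP position; "orientation": TCP orientation; "contact_force": force on the tool from outside, world axes, zero at the start; "moment": the same for the moment, N m; "grip_width": finger opening in m; "gripper_force": force on a finger pad.
Only numpy, scipy, OpenCV 4.12 (cv2) and the standard library are available. Lean on these libraries where they do the work, as an engineer would, in place of code of your own. Each camera call takes 0.05 s, during which the arm holds its last target. There are 200 camera calls.

## Working session

There is one attempt and no reset: what is moved stays moved. The work goes in short steps, Python scripts to look and compute and a tool call to move; the robot and the scene stay as the last step left them, time stands still between calls to the robot, and variables do not carry over. Pictures are saved under pics/ and viewed, at most 10 in all, crops included, and the job is handed in when it is done.

Besides the shell and the picture viewer there is one more tool, called after "Emit:" in YAML: its name, and indented under it one key for each argument. send_rows: Moves the arm, as the interface text tells. Its arguments: {"type":"object","properties":{"deltas":{"type":"array","items":{"type":"object","properties":{"dx":{"type":"number"},"dy":{"type":"number"},"dz":{"type":"number"},"rx":{"type":"number"},"ry":{"type":"number"},"rz":{"type":"number"}}}},"jaw":{"type":"number"},"newtons":{"type":"number"}},"required":["deltas"]}

```bash
mkdir -p pics; ls
cat > h.py <<'E'
import numpy as np, cv2
from scipy.spatial.transform import Rotation as R
from bench import r
def cam(name):
    d=r.grab_frame(name); h,w=d["z_map"].shape
    f=h/2/np.tan(np.radians(d["vertical_fov"])/2)
    K=np.array([[f,0,d["cx"]],[0,f,d["cy"]],[0,0,1]]);D=np.array(d["distortion"],float)
    u,v=np.meshgrid(np.arange(w),np.arange(h))
    n=cv2.undistortPoints(np.stack([u,v],-1).reshape(-1,1,2).astype(np.float64),K,D).reshape(h,w,2)
    z=d["z_map"].astype(float)
    P=np.dstack([n[...,0]*z,n[...,1]*z,z])
    o=np.array(d["orientation"]); Rm=R.from_rotvec(o).as_matrix() if o.shape==(3,) else o
    W=P@Rm.T+np.array(d["xyz"]); W[z<=0]=np.nan
    return d["frame"],W,(K,D,Rm,np.array(d["xyz"]))
E
python3 - <<'E'
from h import *
import pickle
o=r.get_obs(); print({k:np.round(v,3) for k,v in o.items()})
for n in ["side","top","wrist"]:
    f,W,c=cam(n); cv2.imwrite(f"pics/{n}0.png",f); pickle.dump((f,W,c),open(n+"0.pkl","wb")); print(n,c[3],c[2].round(2).tolist())
E
```

```text
pics
{'clock': np.float64(0.0), 'joints': array([ 1.121,  0.478,  0.022,  1.556, -0.011,  1.109, -0.083]), 'qvel': array([-0.   ,  0.   , -0.   ,  0.001,  0.001, -0.001,  0.   ]), 'tau': array([ 0.0000e+00, -5.9645e+01,  1.6080e+00, -2.8119e+01,  1.2000e-02,
        9.0000e-03,  0.0000e+00]), 'tcp_pos': array([ 0.226, -0.635,  0.205]), 'orientation': array([-3.094e+00, -5.340e-01,  1.000e-03]), 'contact_force': array([-0.319,  0.233,  0.438]), 'moment': array([-0.024,  0.003,  0.056]), 'gripper_force': np.float64(0.0), 'grip_width': np.float64(0.085)}
side [0.39297169 1.02772347 1.16348698] [[-0.99, -0.11, 0.11], [-0.16, 0.72, -0.67], [-0.01, -0.68, -0.73]]
top [0.36866172 0.03108046 1.40130011] [[0.01, -0.99, 0.15], [-1.0, -0.01, 0.0], [-0.0, -0.15, -0.99]]
wrist [ 0.29658018 -0.61136748  0.37236811] [[0.34, -0.9, -0.28], [-0.94, -0.32, -0.1], [-0.0, 0.29, -0.96]]
```

View pics/top0.png

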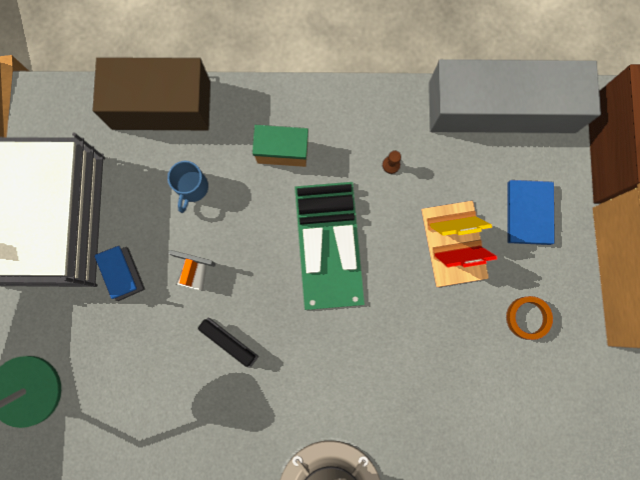

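View pics/side0.png

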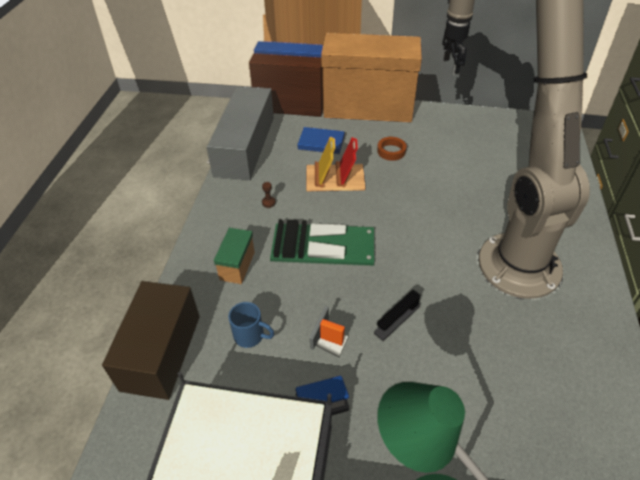

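Run:
```python
from h import *
import pickle
for n in ["top","side"]:
    f,W,c=pickle.load(open(n+"0.pkl","rb"))
    K,D,Rm,t=c; print(n,"f",K[0,0], "tcp px",cv2.projectPoints(np.array([[.226,-.636,.206]]),cv2.Rodrigues(Rm.T)[0],-Rm.T@t,K,D)[0].ravel())
    hsv=cv2.cvtColor(f,cv2.COLOR_BGR2HSV); H,S,V=[hsv[...,i].astype(int) for i in range(3)]
    X,Y,Z=W[...,0],W[...,1],W[...,2]
    tab=(np.abs(Z)<.02)&(X>.3)&(X<.6)&(abs(Y)<.6)&(S<40); print("table z",np.nanmedian(Z[tab]))
    def show(nm,m):
        P=W[m]; 
        if len(P)<5: print(nm,len(P));return
        rect=cv2.minAreaRect(P[:,:2].astype(np.float32)*1000)
        print(nm,len(P),"rect",np.round(rect[0],1),np.round(rect[1],1),round(rect[2],1),"z pct",np.nanpercentile(Z[m],[2,50,98]).round(3))
        return rect
    reg=(X>.25)&(X<.75)&(abs(Y)<.2)
    show("rackgreen",reg&(H>50)&(H<90)&(S>80)&(Z<.02)&(Z>.0))
    show("rackall",(X>.3)&(X<.75)&(abs(Y)<.14)&(Z>.006)&(Z<.05)&(Y>-.1))
    show("rails",reg&(S<50)&(V>150)&(Z>.02)&(Z<.04)&(abs(Y)<.14))
    show("ribs",(X>.3)&(X<.75)&(Z>.030)&(Z<.05)&(Y>-.1)&(Y<.14))
    st=(X>.3)&(X<.8)&(Y<-.15)&(Y>-.42)
    show("red",st&((H<6)|(H>174))&(S>150)&(Z>.02))
    show("yellow",st&(H>22)&(H<32)&(S>180)&(Z>.05))
    show("wood",st&(H>8)&(H<25)&(S>40)&(S<190)&(Z<.02)&(Z>.0))
    es=(X>.3)&(X<.6)&(Y>.2)&(Y<.42)
    show("orange",es&(H<18)&(S>150)&(Z>.02))
    show("orange top",es&(H<18)&(S>150)&(Z>.075))
    show("grey plate",es&(S<70)&(Z>.05))
    show("white foot",es&(S<50)&(V>150)&(Z>.008)&(Z<.02))
```

```text
top f 594.467010579744 tcp px [655.25162341 405.21997553]
table z 0.0002682821448947159
rackgreen 3856 rect [566.7   3.7] [295.5 139.3] 5.5 z pct [0.006 0.012 0.018]
rackall 7564 rect [525.6  20.5] [239.4 448.1] 89.8 z pct [0.007 0.015 0.04 ]
rails 1406 rect [555.3   1.4] [102.7 116.1] 5.4 z pct [0.023 0.028 0.034]
ribs 1848 rect [604.2   6.7] [199.5 130. ] 5.0 z pct [0.03  0.035 0.043]
red 817 rect [ 530.7 -300.3] [ 49.8 112.9] 10.0 z pct [0.034 0.098 0.147]
yellow 591 rect [ 596.7 -291.1] [ 43.  111.6] 10.1 z pct [0.052 0.11  0.148]
wood 2370 rect [ 589.3 -302.1] [487.5 180.3] 19.9 z pct [0.001 0.008 0.016]
orange 306 rect [493.1 323.6] [17.9 56.6] 76.1 z pct [0.027 0.077 0.085]
orange top 176 rect [493.1 323.9] [17.5 56.7] 75.0 z pct [0.075 0.08  0.086]
grey plate 895 rect [424.3 274. ] [283.3  84.3] 22.3 z pct [0.051 0.058 0.078]
white foot 187 rect [445.4 294.3] [189.8 283.2] 78.8 z pct [0.008 0.013 0.019]
side f 533.5105951605044 tcp px [448.66744256  76.81660062]
table z -0.0005913183975738701
rackgreen 1777 rect [562.7   5.2] [291.8 151.6] 5.9 z pct [0.005 0.011 0.016]
rackall 3823 rect [555.3  25.2] [374.2 233.7] 2.0 z pct [0.007 0.014 0.038]
rails 751 rect [551.5   3.9] [101.6 126.9] 5.3 z pct [0.021 0.027 0.032]
ribs 773 rect [600.1   8.6] [199.4 136.4] 5.6 z pct [0.03  0.035 0.04 ]
red 423 rect [ 527.9 -299.4] [ 49.4 124.6] 10.5 z pct [0.027 0.084 0.142]
yellow 0
wood 1118 rect [ 580.8 -315.2] [478.8 207.9] 18.7 z pct [0.001 0.007 0.018]
orange 438 rect [494.  323.3] [33.1 67.7] 56.4 z pct [0.022 0.064 0.083]
orange top 155 rect [491.1 325.7] [20.2 57.9] 75.6 z pct [0.075 0.079 0.084]
grey plate 677 rect [420.9 277.6] [282.  83.] 21.7 z pct [0.051 0.059 0.077]
white foot 165 rect [485.5 338.1] [72.4 44.2] 17.6 z pct [0.008 0.013 0.018]
```

```bash
cat > plates.py <<'E'
from h import *
import pickle
def masks(f,W):
    hsv=cv2.cvtColor(f,cv2.COLOR_BGR2HSV); H,S,V=[hsv[...,i].astype(int) for i in range(3)]
    return {"red":((H<6)|(H>174))&(S>150),"yellow":(H>20)&(H<33)&(S>170)}
def plate(W,m):
    st=(W[...,0]>.4)&(W[...,0]<.75)&(W[...,1]<-.15)&(W[...,1]>-.42)&(W[...,2]>.035)
    P=W[m&st]; c=np.median(P,0)
    for _ in range(6):
        n=np.linalg.svd(P-P.mean(0),full_matrices=False)[2][2]; d=(P-P.mean(0))@n
        P=P[abs(d)<max(2.0*np.std(d),.003)]
    n=n*np.sign(n[2]); return P,n
if __name__=="__main__":
  for cn in ["top","side"]:
    f,W,c=pickle.load(open(cn+"0.pkl","rb"))
    for k,m in masks(f,W).items():
        P,n=plate(W,m); 
        if len(P)<20: print(cn,k,len(P));continue
        th=np.radians(10); y=np.array([-np.sin(th),np.cos(th),0]); xs=np.array([np.cos(th),np.sin(th),0])
        print(cn,k,len(P),"n",n.round(3),"yaw",np.degrees(np.arctan2(n[1],n[0])).round(1),"tilt",np.degrees(np.arcsin(n[2])).round(1),
         "ctr",P.mean(0).round(4),"y-ext",np.percentile(P@y,[1,99]).round(4),"zmax",P[:,2].max().round(4),"s@z.1",((P.mean(0)@xs)-(0.1-P.mean(0)[2])*np.tan(np.radians(20))).round(4))
E
python3 plates.py
python3 - <<'E'
from h import *
o=r.get_obs(); R0=R.from_rotvec(o["orientation"])
a,t=np.radians(10),np.radians(20)
zp=np.array([-np.sin(t)*np.cos(a),-np.sin(t)*np.sin(a),np.cos(t)]); xp=np.array([np.cos(t)*np.cos(a),np.cos(t)*np.sin(a),np.sin(t)])
Rg=R.from_matrix(np.c_[np.cross(xp,-zp),xp,-zp]); print("rot needed",np.degrees((Rg*R0.inv()).as_rotvec()).round(1))
E
```

```text
top red 705 n [0.922 0.161 0.353] yaw 9.9 tilt 20.7 ctr [ 0.5324 -0.2977  0.0916] y-ext [-0.4417 -0.3319] zmax 0.1515 s@z.1 0.4696
top yellow 563 n [0.922 0.162 0.353] yaw 10.0 tilt 20.7 ctr [ 0.6017 -0.2891  0.0926] y-ext [-0.4446 -0.3356] zmax 0.1513 s@z.1 0.5396
side red 335 n [0.922 0.163 0.352] yaw 10.1 tilt 20.6 ctr [ 0.5283 -0.2931  0.0871] y-ext [-0.4395 -0.3286] zmax 0.1498 s@z.1 0.4647
side yellow 263 n [0.923 0.161 0.349] yaw 9.9 tilt 20.4 ctr [ 0.5975 -0.2807  0.087 ] y-ext [-0.4355 -0.3318] zmax 0.1491 s@z.1 0.5349
rot needed [-11.  -18.9  79.5]
```

Run:
```python
import cv2
f=cv2.imread("pics/top0.png")[190:300,410:510]; g=cv2.imread("pics/side0.png")[120:200,295:375]
import numpy as np
cv2.imwrite("pics/crop1.png",np.hstack([cv2.resize(f,(400,440),interpolation=2),cv2.resize(g,(400,440),interpolation=2)]))
```

```text
(no output)
```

View pics/crop1.png

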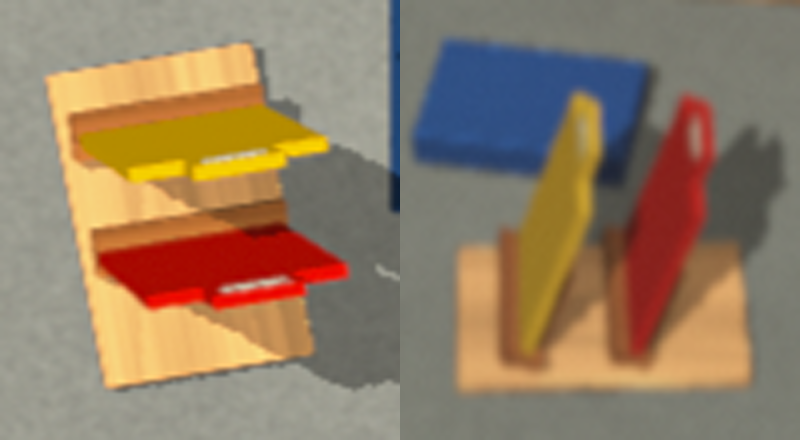

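Emit:
send_rows:
  deltas:
    - {"dx": 17.5,"dy": 22,"dz": 0,"rx": -0.73,"ry": -1.26,"rz": 5.3}
    - {"dx": 35,"dy": 44,"dz": 0,"rx": -1.47,"ry": -2.52,"rz": 10.6}
    - {"dx": 52.5,"dy": 66,"dz": 0,"rx": -2.2,"ry": -3.78,"rz": 15.9}
    - {"dx": 70,"dy": 88,"dz": 0,"rx": -2.93,"ry": -5.04,"rz": 21.2}
    - {"dx": 87.5,"dy": 110,"dz": 0,"rx": -3.67,"ry": -6.3,"rz": 26.5}
  jaw: 40
  newtons: 50

```text
clock: 0.57
tcp_pos: [0.3144, -0.5245, 0.2061]
orientation: [2.809, 1.204, 0.149]
contact_force: [1.5, -0.2, 0.4]
grip_width: 0.0402
gripper_force: 0.0
```

Emit:
send_rows:
  deltas:
    - {"dx": 17.5,"dy": 22,"dz": 0,"rx": -0.73,"ry": -1.26,"rz": 5.3}
    - {"dx": 35,"dy": 44,"dz": 0,"rx": -1.47,"ry": -2.52,"rz": 10.6}
    - {"dx": 52.5,"dy": 66,"dz": 0,"rx": -2.2,"ry": -3.78,"rz": 15.9}
    - {"dx": 70,"dy": 88,"dz": 0,"rx": -2.93,"ry": -5.04,"rz": 21.2}
    - {"dx": 87.5,"dy": 110,"dz": 0,"rx": -3.67,"ry": -6.3,"rz": 26.5}

```text
clock: 0.98
tcp_pos: [0.4017, -0.4146, 0.2062]
orientation: [2.386, 1.769, 0.281]
contact_force: [0.4, -0.3, 0.7]
grip_width: 0.0399
gripper_force: 0.0
```

Emit:
send_rows:
  deltas:
    - {"dx": 17.5,"dy": 22,"dz": 0,"rx": -0.73,"ry": -1.26,"rz": 5.3}
    - {"dx": 35,"dy": 44,"dz": 0,"rx": -1.47,"ry": -2.52,"rz": 10.6}
    - {"dx": 52.5,"dy": 66,"dz": 0,"rx": -2.2,"ry": -3.78,"rz": 15.9}
    - {"dx": 70,"dy": 88,"dz": 0,"rx": -2.93,"ry": -5.04,"rz": 21.2}
    - {"dx": 87.5,"dy": 110,"dz": -10,"rx": -3.67,"ry": -6.3,"rz": 26.5}

```text
clock: 1.4
tcp_pos: [0.4903, -0.3055, 0.1979]
orientation: [1.85, 2.215, 0.393]
contact_force: [0.6, -0.3, 0.4]
grip_width: 0.04
gripper_force: 0.0
```

```bash
cat > goal.py <<'E'
from h import *
def tool(yaw,tilt=0):  # tool y along plate x-normal, z down along plate
    a,t=np.radians(yaw),np.radians(tilt)
    zp=np.array([-np.sin(t)*np.cos(a),-np.sin(t)*np.sin(a),np.cos(t)]); xp=np.array([np.cos(t)*np.cos(a),np.cos(t)*np.sin(a),np.sin(t)])
    return R.from_matrix(np.c_[np.cross(xp,-zp),xp,-zp])
def need(p,Rg):
    o=r.get_obs(); R0=R.from_rotvec(o["orientation"])
    print("move mm",((np.array(p)-o["tcp_pos"])*1000).round(1),"rot deg",np.degrees((Rg*R0.inv()).as_rotvec()).round(2),"F",o["contact_force"].round(1))
E
python3 - <<'E'
from goal import *; from plates import *
need([.5221,-.2994,.1019],tool(10,20))
f,W,c=cam("wrist"); cv2.imwrite("pics/w1.png",f)
th=np.radians(10); y=np.array([-np.sin(th),np.cos(th),0]); xs=np.array([np.cos(th),np.sin(th),0])
for k,m in masks(f,W).items():
    P,n=plate(W,m)
    if len(P)<50: print(k,len(P)); continue
    print(k,len(P),n.round(3),"y",np.percentile(P@y,[1,99]).round(4),"zmax",P[:,2].max().round(4),"s@.1",(P.mean(0)@xs-(0.1-P.mean(0)[2])*np.tan(np.radians(20))).round(4))
E
```

```text
move mm [ 31.8   6.1 -96. ] rot deg [ 0.14  0.33 -0.21] F [ 0.6 -0.3  0.4]
red 1688 [0.925 0.16  0.345] y [-0.4405 -0.3315] zmax 0.1461 s@.1 0.4614
yellow 2532 [0.936 0.157 0.315] y [-0.4435 -0.3353] zmax 0.1453 s@.1 0.528
```

View pics/w1.png

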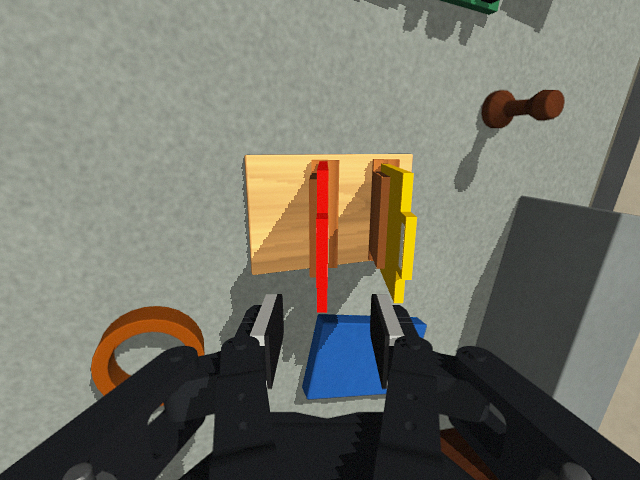

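Emit:
send_rows:
  deltas:
    - {"dx": 7.5,"dy": 1.5,"dz": -22}
    - {"dx": 15,"dy": 3,"dz": -45}
    - {"dx": 22,"dy": 4.5,"dz": -68}
    - {"dx": 28,"dy": 5.5,"dz": -86}
    - {"dx": 31.5,"dy": 6,"dz": -96,"ry": 0.3}

```text
$.deltas[0]: bad value
```

Emit:
send_rows:
  deltas:
    - {"dx": 0}
    - {"dx": 0}
    - {"dx": 0}
    - {"dx": 0}
    - {"dx": 0}
  jaw: 0
  newtons: 50

```text
$.deltas[0]: bad value
```

Emit:
send_rows:
  deltas:
    - {"dx": 0}
    - {"dx": 0}
    - {"dx": 0}
    - {"dx": 0}
    - {"dx": 0}

```text
$.deltas[0]: bad value
```

Emit:
send_rows:
  deltas:
    - {"dx": 7.5,"dy": 1.5,"dz": -22,"rx": 0,"ry": 0,"rz": 0}
    - {"dx": 15,"dy": 3,"dz": -45,"rx": 0,"ry": 0,"rz": 0}
    - {"dx": 22,"dy": 4.5,"dz": -68,"rx": 0,"ry": 0,"rz": 0}
    - {"dx": 28,"dy": 5.5,"dz": -86,"rx": 0,"ry": 0,"rz": 0}
    - {"dx": 31.5,"dy": 6,"dz": -96,"rx": 0,"ry": 0.3,"rz": 0}

```text
clock: 1.87
tcp_pos: [0.5191, -0.299, 0.0976]
orientation: [1.864, 2.219, 0.389]
contact_force: [0.3, 0.5, -1.0]
grip_width: 0.0399
gripper_force: 0.0
```

Emit:
send_rows:
  deltas:
    - {"dx": 0,"dy": 0,"dz": 0,"rx": 0,"ry": 0,"rz": 0}
    - {"dx": 0,"dy": 0,"dz": 0,"rx": 0,"ry": 0,"rz": 0}
    - {"dx": 0,"dy": 0,"dz": 0,"rx": 0,"ry": 0,"rz": 0}
    - {"dx": 0,"dy": 0,"dz": 0,"rx": 0,"ry": 0,"rz": 0}
    - {"dx": 0,"dy": 0,"dz": 0,"rx": 0,"ry": 0,"rz": 0}
  jaw: 0
  newtons: 50

```text
clock: 2.28
tcp_pos: [0.5212, -0.3006, 0.1018]
orientation: [1.86, 2.214, 0.389]
contact_force: [2.3, 0.1, 0.4]
grip_width: 0.007
gripper_force: 51.2
```

Emit:
send_rows:
  deltas:
    - {"dx": 0,"dy": 0,"dz": 0,"rx": 0,"ry": 0,"rz": 0}
    - {"dx": 0,"dy": 0,"dz": 0,"rx": 0,"ry": 0,"rz": 0}

```text
clock: 2.45
tcp_pos: [0.5212, -0.3006, 0.1015]
orientation: [1.86, 2.214, 0.389]
contact_force: [2.5, 1.3, 1.9]
grip_width: 0.007
gripper_force: 51.3
```

Emit:
send_rows:
  deltas:
    - {"dx": -7,"dy": -1,"dz": 19,"rx": 0,"ry": 0,"rz": 0}
    - {"dx": -14,"dy": -2.5,"dz": 38,"rx": 0,"ry": 0,"rz": 0}
    - {"dx": -21,"dy": -4,"dz": 58,"rx": 0,"ry": 0,"rz": 0}
    - {"dx": -24,"dy": -5,"dz": 90,"rx": 0,"ry": 0,"rz": 0}
    - {"dx": -24,"dy": -5,"dz": 128,"rx": 0,"ry": 0,"rz": 0}

```text
clock: 2.87
tcp_pos: [0.493, -0.3046, 0.2271]
orientation: [1.867, 2.22, 0.387]
contact_force: [1.0, -1.0, -1.6]
grip_width: 0.007
gripper_force: 51.0
```

Run:
```python
from goal import *; import pickle
need([.6816,.0157,.23],tool(5.5,0))
for n in ["top","side"]:
    f,W,c=pickle.load(open(n+"0.pkl","rb"))
    X,Y,Z=W[...,0],W[...,1],W[...,2]
    P=W[(X>.6)&(X<.9)&(Y>0)&(Y<.25)&(Z>.08)&(Z<.1)]
    print("box top",cv2.minAreaRect(P[:,:2].astype(np.float32)*1000), cv2.boxPoints(cv2.minAreaRect(P[:,:2].astype(np.float32)*1000)).round(0).tolist())
    P=W[(X>.6)&(X<.9)&(Y>-.25)&(Y<-.05)&(Z>.03)&(Z<.1)]; print("stamp",P.mean(0))
```

```text
move mm [188.6 320.3   2.9] rot deg [-2.89 19.36 -4.32] F [ 1.  -1.  -1.6]
box top ((794.0422973632812, 117.46354675292969), (124.62704467773438, 72.52700805664062), 85.84882354736328) [[753.0, 58.0], [826.0, 53.0], [835.0, 177.0], [762.0, 182.0]]
stamp [ 0.77601197 -0.18577062  0.06513705]
box top ((791.374267578125, 119.76763153076172), (131.5227508544922, 72.46170043945312), 86.23519897460938) [[751.0, 57.0], [823.0, 52.0], [832.0, 183.0], [760.0, 188.0]]
stamp [ 0.82259603 -0.2102587   0.06406373]
```

Emit:
send_rows:
  deltas:
    - {"dx": 19,"dy": 32,"dz": 0,"rx": -0.29,"ry": 1.94,"rz": -0.43}
    - {"dx": 38,"dy": 64,"dz": 0,"rx": -0.58,"ry": 3.88,"rz": -0.86}
    - {"dx": 57,"dy": 96,"dz": 0,"rx": -0.87,"ry": 5.8,"rz": -1.3}
    - {"dx": 75,"dy": 128,"dz": 0,"rx": -1.16,"ry": 7.74,"rz": -1.73}
    - {"dx": 94,"dy": 160,"dz": 0,"rx": -1.45,"ry": 9.68,"rz": -2.16}

```text
clock: 3.28
tcp_pos: [0.5897, -0.1444, 0.2283]
orientation: [1.989, 2.275, 0.197]
contact_force: [0.2, 0.2, -0.4]
grip_width: 0.0067
gripper_force: 51.0
```

Emit:
send_rows:
  deltas:
    - {"dx": 19,"dy": 32,"dz": 0,"rx": -0.29,"ry": 1.94,"rz": -0.43}
    - {"dx": 38,"dy": 64,"dz": 0,"rx": -0.58,"ry": 3.88,"rz": -0.86}
    - {"dx": 57,"dy": 96,"dz": 0,"rx": -0.87,"ry": 5.8,"rz": -1.3}
    - {"dx": 75,"dy": 128,"dz": 0,"rx": -1.16,"ry": 7.74,"rz": -1.73}
    - {"dx": 94,"dy": 160,"dz": 0,"rx": -1.45,"ry": 9.68,"rz": -2.16}

```text
clock: 3.7
tcp_pos: [0.6841, 0.0157, 0.2279]
orientation: [2.108, 2.323, -0.004]
contact_force: [1.1, -0.6, -0.5]
grip_width: 0.0068
gripper_force: 51.0
```

Emit:
send_rows:
  deltas:
    - {"dx": 0,"dy": 0,"dz": 0,"rx": 0,"ry": 0,"rz": 0}
    - {"dx": 0,"dy": 0,"dz": 0,"rx": 0,"ry": 0,"rz": 0}

```text
clock: 3.87
tcp_pos: [0.6842, 0.0186, 0.227]
orientation: [2.101, 2.331, 0.001]
contact_force: [0.3, -0.5, -1.3]
grip_width: 0.0068
gripper_force: 51.1
```

Run:
```python
from goal import *; from plates import masks
need([.6816,.0157,.23],tool(5.5,0))
f,W,c=cam("wrist"); cv2.imwrite("pics/w2.png",f)
X,Y,Z=W[...,0],W[...,1],W[...,2]
hsv=cv2.cvtColor(f,cv2.COLOR_BGR2HSV); V=hsv[...,2]
m=masks(f,W)["red"]&(X>.5)&(X<.8)&(abs(Y)<.15)
P=W[m]; print("red",len(P),P.min(0),P.max(0),P.mean(0))
import pickle; pickle.dump((f,W,c),open("w2.pkl","wb"))
a=np.radians(5.5); O=np.array([.5821,.0061])
x=(X-O[0])*np.cos(a)+(Y-O[1])*np.sin(a); y=-(X-O[0])*np.sin(a)+(Y-O[1])*np.cos(a)
# rib tops vs rack x
t=(Z>.030)&(Z<.045)&(x>0)&(x<.16)&(abs(y)<.08)
print("y range ribs",np.percentile(y[t],[1,99]),"z",np.median(Z[t]))
h,e=np.histogram(x[t],bins=np.arange(0.02,.14,.002)); print([(round(e[i]*1000),int(h[i])) for i in range(len(h))])
```

```text
move mm [-2.6 -2.9  3. ] rot deg [ 0.09  0.16 -0.43] F [ 0.3 -0.5 -1.3]
red 4441 [ 0.63011098 -0.08231254 -0.00219824] [0.72301901 0.07314311 0.34288226] [0.68216024 0.03161368 0.25188481]
y range ribs [-0.06311502  0.06424983] z 0.035821174831671077
[(20, 0), (22, 0), (24, 0), (26, 0), (28, 0), (30, 0), (32, 0), (34, 131), (36, 226), (38, 233), (40, 222), (42, 250), (44, 258), (46, 248), (48, 76), (50, 0), (52, 0), (54, 0), (56, 0), (58, 72), (60, 195), (62, 198), (64, 217), (66, 231), (68, 226), (70, 227), (72, 228), (74, 227), (76, 235), (78, 231), (80, 225), (82, 217), (84, 237), (86, 241), (88, 241), (90, 239), (92, 128), (94, 0), (96, 0), (98, 0), (100, 0), (102, 0), (104, 16), (106, 34), (108, 34), (110, 53), (112, 116), (114, 218), (116, 216), (118, 5), (120, 0), (122, 0), (124, 0), (126, 0), (128, 0), (130, 0), (132, 0), (134, 0), (136, 0)]
```

View pics/w2.png

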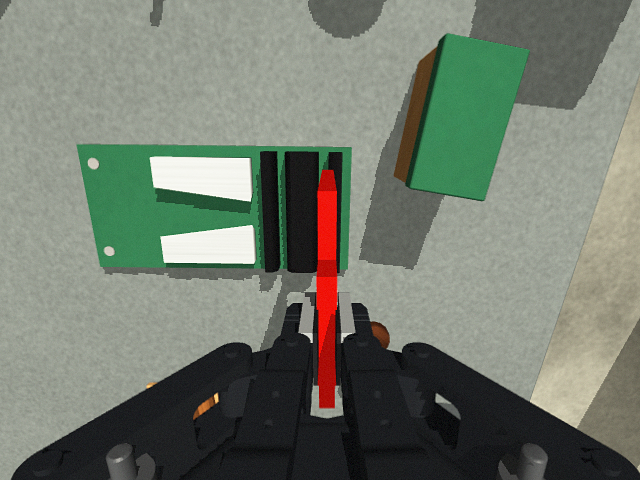

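Emit:
send_rows:
  deltas:
    - {"dx": -3.8,"dy": -2.4,"dz": 0,"rx": 0,"ry": 0,"rz": -0.43}
    - {"dx": -3.8,"dy": -2.4,"dz": -25,"rx": 0,"ry": 0.1,"rz": -0.43}
    - {"dx": -3.8,"dy": -2.4,"dz": -55,"rx": 0,"ry": 0.1,"rz": -0.43}
    - {"dx": -3.8,"dy": -2.4,"dz": -80,"rx": 0,"ry": 0.1,"rz": -0.43}
    - {"dx": -3.8,"dy": -2.4,"dz": -90,"rx": 0,"ry": 0.1,"rz": -0.43}

```text
clock: 4.33
tcp_pos: [0.6772, 0.009, 0.1347]
orientation: [2.121, 2.315, -0.009]
contact_force: [0.2, 0.0, -1.0]
grip_width: 0.0068
gripper_force: 51.0
```

Emit:
send_rows:
  deltas:
    - {"dx": 0,"dy": 0,"dz": 0,"rx": 0,"ry": 0,"rz": 0}
    - {"dx": 0,"dy": 0,"dz": -7,"rx": 0,"ry": 0,"rz": 0}
    - {"dx": 0,"dy": 0,"dz": -14,"rx": 0,"ry": 0,"rz": 0}
    - {"dx": 0,"dy": 0,"dz": -20,"rx": 0,"ry": 0,"rz": 0}
    - {"dx": 0,"dy": 0,"dz": -25,"rx": 0,"ry": 0,"rz": 0}

```text
clock: 4.75
tcp_pos: [0.6809, 0.0126, 0.1136]
orientation: [2.115, 2.316, 0.001]
contact_force: [-0.5, 0.0, -0.8]
grip_width: 0.0068
gripper_force: 51.1
```

Emit:
send_rows:
  deltas:
    - {"dx": 0,"dy": 0,"dz": 0,"rx": 0,"ry": 0,"rz": 0}
    - {"dx": 0,"dy": 0,"dz": -2,"rx": 0,"ry": 0,"rz": 0}
    - {"dx": 0,"dy": 0,"dz": -4,"rx": 0,"ry": 0,"rz": 0}
    - {"dx": 0,"dy": 0,"dz": -6,"rx": 0,"ry": 0,"rz": 0}
    - {"dx": 0,"dy": 0,"dz": -8,"rx": 0,"ry": 0,"rz": 0}

```text
clock: 5.17
tcp_pos: [0.6806, 0.0127, 0.1053]
orientation: [2.115, 2.317, 0.0]
contact_force: [-0.6, 0.3, -0.6]
grip_width: 0.0069
gripper_force: 51.0
```

Emit:
send_rows:
  deltas:
    - {"dx": 0,"dy": 1,"dz": -2,"rx": 0,"ry": 0,"rz": 0}
    - {"dx": 0,"dy": 2,"dz": -4,"rx": 0,"ry": 0,"rz": 0}
    - {"dx": 0,"dy": 3,"dz": -6,"rx": 0,"ry": 0,"rz": 0}
    - {"dx": 0,"dy": 3,"dz": -7,"rx": 0,"ry": 0,"rz": 0}
    - {"dx": 0,"dy": 3,"dz": -8,"rx": 0,"ry": 0,"rz": 0}

```text
clock: 5.58
tcp_pos: [0.6804, 0.0158, 0.0971]
orientation: [2.115, 2.317, 0.0]
contact_force: [-0.2, -0.4, -1.6]
grip_width: 0.0068
gripper_force: 51.0
```

Run:
```python
from goal import *
need([.6804,.0162,.097],tool(5.5,0))
```

```text
move mm [-0.   0.4 -0.1] rot deg [0.16 0.18 0.28] F [-0.2 -0.4 -1.6]
```

No contact yet; go on down in small steps.

Emit:
send_rows:
  deltas:
    - {"dx": 0,"dy": 0,"dz": -1,"rx": 0,"ry": 0,"rz": 0}
    - {"dx": 0,"dy": 0,"dz": -2,"rx": 0,"ry": 0,"rz": 0}
    - {"dx": 0,"dy": 0,"dz": -3,"rx": 0,"ry": 0,"rz": 0}

```text
clock: 5.83
tcp_pos: [0.6817, 0.0154, 0.0968]
orientation: [2.115, 2.314, 0.002]
contact_force: [-2.6, -2.0, 17.4]
grip_width: 0.0066
gripper_force: 53.9
```

Emit:
send_rows:
  deltas:
    - {"dx": 0,"dy": 0,"dz": -1,"rx": 0,"ry": 0,"rz": 0}
    - {"dx": 0,"dy": 0,"dz": -2,"rx": 0,"ry": 0,"rz": 0}

```text
clock: 6.0
tcp_pos: [0.683, 0.0156, 0.0966]
orientation: [2.113, 2.313, 0.006]
contact_force: [-5.0, -2.2, 25.8]
grip_width: 0.0069
gripper_force: 55.4
```

Emit:
send_rows:
  deltas:
    - {"dx": 0,"dy": 0,"dz": 4,"rx": 0,"ry": 0,"rz": 0}
    - {"dx": 0,"dy": 0,"dz": 4,"rx": 0,"ry": 0,"rz": 0}
    - {"dx": 0,"dy": 0,"dz": 4,"rx": 0,"ry": 0,"rz": 0}
    - {"dx": 0,"dy": 0,"dz": 4,"rx": 0,"ry": 0,"rz": 0}
    - {"dx": 0,"dy": 0,"dz": 4,"rx": 0,"ry": 0,"rz": 0}
  jaw: 26

```text
clock: 6.42
tcp_pos: [0.6801, 0.0156, 0.0957]
orientation: [2.116, 2.317, -0.001]
contact_force: [-0.1, 0.1, 0.6]
grip_width: 0.026
gripper_force: 0.0
```

Emit:
send_rows:
  deltas:
    - {"dx": 0,"dy": 0,"dz": 20,"rx": 0,"ry": 0,"rz": 0}
    - {"dx": 0,"dy": 0,"dz": 45,"rx": 0,"ry": 0,"rz": 0}
    - {"dx": 0,"dy": 0,"dz": 70,"rx": 0,"ry": 0,"rz": 0}
    - {"dx": 0,"dy": 0,"dz": 100,"rx": 0,"ry": 0,"rz": 0}
    - {"dx": 0,"dy": 0,"dz": 130,"rx": 0,"ry": 0,"rz": 0}

```text
clock: 6.83
tcp_pos: [0.6799, 0.0156, 0.2267]
orientation: [2.116, 2.318, -0.002]
contact_force: [0.7, -0.2, -0.4]
grip_width: 0.0263
gripper_force: 0.0
```

```bash
cat > seat.py <<'E'
from h import *
from plates import masks
import sys
o=np.array([.5809,.006]); a=np.radians(5.5)
def rackframe(P): return np.c_[(P[:,0]-o[0])*np.cos(a)+(P[:,1]-o[1])*np.sin(a),-(P[:,0]-o[0])*np.sin(a)+(P[:,1]-o[1])*np.cos(a),P[:,2]]
def seat(cn,save=None):
    f,W,c=cam(cn)
    if save: cv2.imwrite(save,f)
    for k,m in masks(f,W).items():
        P=W[m&(W[...,0]>.55)&(W[...,0]<.8)&(abs(W[...,1])<.12)&(W[...,2]>.04)&(W[...,2]<.2)]
        if len(P)<30: print(cn,k,len(P)); continue
        Q=rackframe(P)
        print(cn,k,len(P),"rack x",np.percentile(Q[:,0],[2,50,98]).round(4),"y",np.percentile(Q[:,1],[1,99]).round(4),"ztop",np.percentile(Q[:,2],[98,100]).round(4),
          "slope xz",np.polyfit(Q[:,2],Q[:,0],1)[0].round(3),"xy",np.polyfit(Q[:,1],Q[:,0],1)[0].round(3))
if __name__=="__main__":
    seat("top"); seat("side"); seat("wrist","pics/"+sys.argv[1]+".png")
E
python3 seat.py w3
python3 - <<'E'
from goal import *
a=np.radians(20); 
need([.5917-.0337,-.2907-.0059,.227],tool(10,20))
E
```

```text
top red 266 rack x [0.0989 0.1005 0.1074] y [-0.0018  0.0519] ztop [0.1441 0.1468] slope xz 0.035 xy 0.019
top yellow 0
side red 269 rack x [0.0957 0.0971 0.1043] y [-0.0484  0.0566] ztop [0.1431 0.1455] slope xz 0.012 xy 0.032
side yellow 0
wrist red 1304 rack x [0.0979 0.1016 0.1054] y [-0.0546  0.0545] ztop [0.1424 0.1434] slope xz -0.007 xy 0.004
wrist yellow 0
move mm [-124.1 -312.7   -2.1] rot deg [  2.76 -19.34   4.79] F [-0.2 -0.4 -0. ]
```

Emit:
send_rows:
  deltas:
    - {"dx": -12.4,"dy": -31,"dz": 0,"rx": 0.28,"ry": -1.93,"rz": 0.48}
    - {"dx": -24.8,"dy": -62,"dz": 0,"rx": 0.55,"ry": -3.87,"rz": 0.96}
    - {"dx": -37,"dy": -94,"dz": 0,"rx": 0.83,"ry": -5.8,"rz": 1.44}
    - {"dx": -50,"dy": -125,"dz": 0,"rx": 1.1,"ry": -7.74,"rz": 1.92}
    - {"dx": -62,"dy": -156,"dz": 0,"rx": 1.38,"ry": -9.67,"rz": 2.4}
  jaw: 40

```text
clock: 7.4
tcp_pos: [0.6166, -0.1417, 0.2246]
orientation: [1.991, 2.275, 0.199]
contact_force: [0.7, -0.0, 0.1]
grip_width: 0.04
gripper_force: 0.0
```

Emit:
send_rows:
  deltas:
    - {"dx": -12.4,"dy": -31,"dz": 0,"rx": 0.28,"ry": -1.93,"rz": 0.48}
    - {"dx": -24.8,"dy": -62,"dz": 0,"rx": 0.55,"ry": -3.87,"rz": 0.96}
    - {"dx": -37,"dy": -94,"dz": 0,"rx": 0.83,"ry": -5.8,"rz": 1.44}
    - {"dx": -50,"dy": -125,"dz": 0,"rx": 1.1,"ry": -7.74,"rz": 1.92}
    - {"dx": -62,"dy": -156,"dz": 0,"rx": 1.38,"ry": -9.67,"rz": 2.4}

```text
clock: 7.82
tcp_pos: [0.5546, -0.2976, 0.2248]
orientation: [1.861, 2.219, 0.386]
contact_force: [0.3, -0.3, 0.4]
grip_width: 0.0401
gripper_force: 0.0
```

Emit:
send_rows:
  deltas:
    - {"dx": 0,"dy": 0,"dz": -10,"rx": 0,"ry": 0,"rz": 0}
    - {"dx": 0,"dy": 0,"dz": -25,"rx": 0,"ry": 0,"rz": 0}
    - {"dx": 0,"dy": 0,"dz": -31,"rx": 0,"ry": 0,"rz": 0}
    - {"dx": 0,"dy": 0,"dz": -31,"rx": 0,"ry": 0,"rz": 0}

```text
clock: 8.15
tcp_pos: [0.5548, -0.2951, 0.1923]
orientation: [1.865, 2.222, 0.385]
contact_force: [0.2, 1.2, -0.9]
grip_width: 0.0401
gripper_force: 0.0
```

Run:
```python
from goal import *
need([.5917,-.2907,.1019],tool(10,20))
f,W,c=cam("wrist"); cv2.imwrite("pics/w4.png",f)
from plates import masks
m=masks(f,W)["yellow"]; v,u=np.nonzero(m&(W[...,2]>.03)&(W[...,2]<.16)); print(np.percentile(u,[2,50,98]),np.percentile(v,[2,98]))
```

```text
move mm [ 36.9   4.4 -90.4] rot deg [-0.12 -0.54 -0.04] F [ 0.2  1.2 -0.9]
[326. 332. 337.] [170. 314.]
```

Emit:
send_rows:
  deltas:
    - {"dx": 11,"dy": 1,"dz": -20,"rx": 0,"ry": -0.5,"rz": 0}
    - {"dx": 19,"dy": 2,"dz": -42,"rx": 0,"ry": -0.5,"rz": 0}
    - {"dx": 27,"dy": 3,"dz": -64,"rx": 0,"ry": -0.5,"rz": 0}
    - {"dx": 33.5,"dy": 4,"dz": -81,"rx": 0,"ry": -0.5,"rz": 0}
    - {"dx": 37,"dy": 4.5,"dz": -90,"rx": 0,"ry": -0.5,"rz": 0}

```text
clock: 8.62
tcp_pos: [0.594, -0.29, 0.1036]
orientation: [1.855, 2.217, 0.393]
contact_force: [0.4, -0.4, -0.4]
grip_width: 0.0398
gripper_force: 0.0
```

Emit:
send_rows:
  deltas:
    - {"dx": 0,"dy": 0,"dz": 0,"rx": 0,"ry": 0,"rz": 0}
    - {"dx": 0,"dy": 0,"dz": 0,"rx": 0,"ry": 0,"rz": 0}
    - {"dx": 0,"dy": 0,"dz": 0,"rx": 0,"ry": 0,"rz": 0}
    - {"dx": 0,"dy": 0,"dz": 0,"rx": 0,"ry": 0,"rz": 0}
    - {"dx": 0,"dy": 0,"dz": 0,"rx": 0,"ry": 0,"rz": 0}
  jaw: 0
  newtons: 50

```text
clock: 9.03
tcp_pos: [0.5935, -0.2925, 0.1063]
orientation: [1.855, 2.211, 0.392]
contact_force: [-0.3, -0.6, 1.4]
grip_width: 0.0068
gripper_force: 53.0
```

Emit:
send_rows:
  deltas:
    - {"dx": 0,"dy": 0,"dz": 0,"rx": 0,"ry": 0,"rz": 0}
    - {"dx": 0,"dy": 0,"dz": 0,"rx": 0,"ry": 0,"rz": 0}

```text
clock: 9.2
tcp_pos: [0.5936, -0.2925, 0.1063]
orientation: [1.855, 2.211, 0.392]
contact_force: [-3.6, -0.3, 5.6]
grip_width: 0.0066
gripper_force: 53.7
```

Emit:
send_rows:
  deltas:
    - {"dx": -7,"dy": -1,"dz": 19,"rx": 0,"ry": 0,"rz": 0}
    - {"dx": -14,"dy": -2.5,"dz": 38,"rx": 0,"ry": 0,"rz": 0}
    - {"dx": -21,"dy": -4,"dz": 58,"rx": 0,"ry": 0,"rz": 0}
    - {"dx": -24,"dy": -5,"dz": 90,"rx": 0,"ry": 0,"rz": 0}
    - {"dx": -24,"dy": -5,"dz": 128,"rx": 0,"ry": 0,"rz": 0}

```text
clock: 9.62
tcp_pos: [0.5668, -0.2967, 0.2321]
orientation: [1.86, 2.215, 0.391]
contact_force: [1.1, -1.8, -2.0]
grip_width: 0.0066
gripper_force: 52.6
```

Run:
```python
from goal import *
need([.6356,.0119,.24],tool(5.5,0))
```

```text
move mm [ 68.8 308.6   7.9] rot deg [-2.77 19.77 -4.41] F [ 1.1 -1.8 -2. ]
```

Emit:
send_rows:
  deltas:
    - {"dx": 7,"dy": 31,"dz": 1,"rx": -0.28,"ry": 1.97,"rz": -0.44}
    - {"dx": 14,"dy": 62,"dz": 2,"rx": -0.55,"ry": 3.95,"rz": -0.88}
    - {"dx": 21,"dy": 93,"dz": 2,"rx": -0.83,"ry": 5.93,"rz": -1.32}
    - {"dx": 28,"dy": 124,"dz": 3,"rx": -1.1,"ry": 7.9,"rz": -1.76}
    - {"dx": 34.4,"dy": 154,"dz": 4,"rx": -1.38,"ry": 9.88,"rz": -2.2}

```text
clock: 10.03
tcp_pos: [0.6038, -0.1413, 0.2376]
orientation: [1.985, 2.274, 0.203]
contact_force: [0.8, -0.7, -1.0]
grip_width: 0.0062
gripper_force: 52.6
```

Emit:
send_rows:
  deltas:
    - {"dx": 7,"dy": 31,"dz": 1,"rx": -0.28,"ry": 1.97,"rz": -0.44}
    - {"dx": 14,"dy": 62,"dz": 2,"rx": -0.55,"ry": 3.95,"rz": -0.88}
    - {"dx": 21,"dy": 93,"dz": 2,"rx": -0.83,"ry": 5.93,"rz": -1.32}
    - {"dx": 28,"dy": 124,"dz": 3,"rx": -1.1,"ry": 7.9,"rz": -1.76}
    - {"dx": 34.4,"dy": 154,"dz": 4,"rx": -1.38,"ry": 9.88,"rz": -2.2}

```text
clock: 10.45
tcp_pos: [0.6383, 0.0129, 0.2414]
orientation: [2.107, 2.324, 0.0]
contact_force: [1.1, 0.0, -2.1]
grip_width: 0.0064
gripper_force: 52.6
```

Emit:
send_rows:
  deltas:
    - {"dx": 0,"dy": 0,"dz": 0,"rx": 0,"ry": 0,"rz": 0}
    - {"dx": 0,"dy": 0,"dz": 0,"rx": 0,"ry": 0,"rz": 0}
    - {"dx": 0,"dy": 0,"dz": 0,"rx": 0,"ry": 0,"rz": 0}

```text
clock: 10.7
tcp_pos: [0.6381, 0.0107, 0.2409]
orientation: [2.107, 2.324, 0.001]
contact_force: [0.2, -0.6, -2.0]
grip_width: 0.0068
gripper_force: 52.6
```

Run:
```python
from goal import *; from plates import masks; from seat import rackframe
need([.6356,.0119,.24],tool(5.5,0))
f,W,c=cam("wrist"); cv2.imwrite("pics/w5.png",f)
m=masks(f,W)["yellow"]; P=W[m&(W[...,0]>.55)&(W[...,0]<.72)&(abs(W[...,1])<.1)&(W[...,2]>.1)]; Q=rackframe(P)
print("plate",len(P),np.percentile(Q[:,0],[2,50,98]),np.percentile(Q[:,1],[1,99]),np.percentile(Q[:,2],[1,99]), np.polyfit(Q[:,2],Q[:,0],1)[0])
Q=rackframe(W.reshape(-1,3)); t=(Q[:,2]>.030)&(Q[:,2]<.045)&(abs(Q[:,1])<.07)
h,e=np.histogram(Q[t,0],bins=np.arange(0.03,.125,.002)); print([(round(e[i]*1000),int(h[i])) for i in range(len(h))])
```

```text
move mm [-2.5  1.2 -0.9] rot deg [ 0.15  0.24 -0.12] F [ 0.2 -0.6 -2. ]
plate 4096 [0.05264489 0.05652119 0.06035719] [-0.05406095  0.05422038] [0.17937267 0.28326974] 0.007723669899935227
[(30, 0), (32, 0), (34, 3), (36, 189), (38, 210), (40, 218), (42, 214), (44, 214), (46, 131), (48, 45), (50, 0), (52, 0), (54, 0), (56, 0), (58, 0), (60, 16), (62, 52), (64, 67), (66, 102), (68, 218), (70, 207), (72, 209), (74, 216), (76, 220), (78, 210), (80, 214), (82, 218), (84, 215), (86, 218), (88, 205), (90, 190), (92, 184), (94, 70), (96, 153), (98, 1), (100, 1), (102, 2), (104, 6), (106, 24), (108, 27), (110, 26), (112, 26), (114, 25), (116, 25), (118, 22), (120, 0), (122, 0)]
```

Emit:
send_rows:
  deltas:
    - {"dx": -2,"dy": 0,"dz": 0,"rx": 0,"ry": 0,"rz": 0}
    - {"dx": -2,"dy": 0,"dz": -28,"rx": 0,"ry": 0.2,"rz": 0}
    - {"dx": -2,"dy": 0,"dz": -60,"rx": 0,"ry": 0.2,"rz": 0}
    - {"dx": -2,"dy": 0,"dz": -88,"rx": 0,"ry": 0.2,"rz": 0}
    - {"dx": -2,"dy": 0,"dz": -98,"rx": 0,"ry": 0.2,"rz": 0}

```text
clock: 11.17
tcp_pos: [0.6332, 0.0087, 0.1392]
orientation: [-2.112, -2.324, 0.009]
contact_force: [-0.4, -0.8, -2.2]
grip_width: 0.0067
gripper_force: 52.6
```

Emit:
send_rows:
  deltas:
    - {"dx": 0,"dy": 0,"dz": 0,"rx": 0,"ry": 0,"rz": 0}
    - {"dx": 0,"dy": 0,"dz": 0,"rx": 0,"ry": 0,"rz": 0}

```text
clock: 11.33
tcp_pos: [0.6365, 0.0104, 0.1441]
orientation: [2.11, 2.325, -0.001]
contact_force: [0.4, -0.4, -1.2]
grip_width: 0.0069
gripper_force: 52.5
```

Emit:
send_rows:
  deltas:
    - {"dx": 0,"dy": 0,"dz": -7,"rx": 0,"ry": 0,"rz": 0}
    - {"dx": 0,"dy": 0,"dz": -14,"rx": 0,"ry": 0,"rz": 0}
    - {"dx": 0,"dy": 0,"dz": -21,"rx": 0,"ry": 0,"rz": 0}
    - {"dx": 0,"dy": 0,"dz": -27,"rx": 0,"ry": 0,"rz": 0}
    - {"dx": 0,"dy": 0,"dz": -32,"rx": 0,"ry": 0,"rz": 0}

```text
clock: 11.75
tcp_pos: [0.6364, 0.0111, 0.1108]
orientation: [2.108, 2.326, -0.001]
contact_force: [0.5, -0.8, -1.2]
grip_width: 0.0066
gripper_force: 52.6
```

Emit:
send_rows:
  deltas:
    - {"dx": 0,"dy": 0,"dz": -2,"rx": 0,"ry": 0,"rz": 0}
    - {"dx": 0,"dy": 0,"dz": -4,"rx": 0,"ry": 0,"rz": 0}
    - {"dx": 0,"dy": 0,"dz": -6,"rx": 0,"ry": 0,"rz": 0}
    - {"dx": 0,"dy": 0,"dz": -8,"rx": 0,"ry": 0,"rz": 0}
    - {"dx": 0,"dy": 0,"dz": -9,"rx": 0,"ry": 0,"rz": 0}

```text
clock: 12.17
tcp_pos: [0.6363, 0.0112, 0.1022]
orientation: [2.108, 2.326, -0.001]
contact_force: [0.6, 0.2, -1.4]
grip_width: 0.0063
gripper_force: 52.6
```

Emit:
send_rows:
  deltas:
    - {"dx": 0,"dy": 0,"dz": -1,"rx": 0,"ry": 0,"rz": 0}
    - {"dx": 0,"dy": 0,"dz": -2,"rx": 0,"ry": 0,"rz": 0}

```text
clock: 12.33
tcp_pos: [0.6364, 0.0111, 0.1004]
orientation: [2.108, 2.326, -0.001]
contact_force: [-0.9, -2.9, 8.9]
grip_width: 0.0066
gripper_force: 54.1
```

Emit:
send_rows:
  deltas:
    - {"dx": 0,"dy": 0,"dz": -1,"rx": 0,"ry": 0,"rz": 0}
    - {"dx": 0,"dy": 0,"dz": -2,"rx": 0,"ry": 0,"rz": 0}

```text
clock: 12.5
tcp_pos: [0.6377, 0.0111, 0.1004]
orientation: [2.107, 2.324, 0.002]
contact_force: [-1.4, -1.0, 15.8]
grip_width: 0.0068
gripper_force: 55.3
```

Emit:
send_rows:
  deltas:
    - {"dx": 0,"dy": 0,"dz": 2,"rx": 0,"ry": 0,"rz": 0}
    - {"dx": 0,"dy": 0,"dz": 2,"rx": 0,"ry": 0,"rz": 0}
    - {"dx": 0,"dy": 0,"dz": 2,"rx": 0,"ry": 0,"rz": 0}
    - {"dx": 0,"dy": 0,"dz": 2,"rx": 0,"ry": 0,"rz": 0}
    - {"dx": 0,"dy": 0,"dz": 2,"rx": 0,"ry": 0,"rz": 0}
  jaw: 26

```text
clock: 12.92
tcp_pos: [0.636, 0.0111, 0.1]
orientation: [2.109, 2.326, -0.002]
contact_force: [-0.5, 0.6, -0.8]
grip_width: 0.0262
gripper_force: 0.0
```

Emit:
send_rows:
  deltas:
    - {"dx": 0,"dy": 0,"dz": 20,"rx": 0,"ry": 0,"rz": 0}
    - {"dx": 0,"dy": 0,"dz": 45,"rx": 0,"ry": 0,"rz": 0}
    - {"dx": 0,"dy": 0,"dz": 70,"rx": 0,"ry": 0,"rz": 0}
    - {"dx": 0,"dy": 0,"dz": 100,"rx": 0,"ry": 0,"rz": 0}
    - {"dx": 0,"dy": 0,"dz": 140,"rx": 0,"ry": 0,"rz": 0}

```text
clock: 13.33
tcp_pos: [0.6345, 0.0108, 0.2392]
orientation: [-2.109, -2.327, 0.006]
contact_force: [0.1, -0.6, 0.1]
grip_width: 0.0257
gripper_force: 0.0
```

```bash
python3 seat.py w6
python3 - <<'E'
from goal import *; import pickle
# end stop from initial views
for n in ["top","side"]:
    f,W,c=pickle.load(open(n+"0.pkl","rb")); hsv=cv2.cvtColor(f,cv2.COLOR_BGR2HSV); H,S,V=[hsv[...,i].astype(int) for i in range(3)]
    X,Y,Z=W[...,0],W[...,1],W[...,2]
    es=(X>.4)&(X<.6)&(Y>.24)&(Y<.4)
    m=es&(H<18)&(S>150)&(Z>.072); rc=cv2.minAreaRect(W[m][:,:2].astype(np.float32)*1000); print(n,"rib top",rc,W[m].mean(0).round(4),np.median(W[m][:,2]))
    m=es&(S<90)&(Z>.045)&(Z<.09); 
    if m.sum()>10: print(" plate",m.sum(),cv2.minAreaRect(W[m][:,:2].astype(np.float32)*1000),W[m].mean(0).round(4),np.percentile(Z[m],98))
need([.493,.324,.25],tool(75.5,0)); need([.493,.324,.25],tool(-104.5,0))
E
```

```text
top red 159 rack x [0.0989 0.1004 0.1074] y [0.019 0.052] ztop [0.1257 0.1285] slope xz 0.035 xy 0.05
top yellow 237 rack x [0.0514 0.0529 0.0736] y [0.0032 0.0523] ztop [0.1462 0.1488] slope xz -0.009 xy 0.027
side red 267 rack x [0.096  0.0973 0.1045] y [-0.0502  0.0564] ztop [0.1437 0.1464] slope xz 0.015 xy 0.026
side yellow 188 rack x [0.0486 0.0513 0.0569] y [-0.0479  0.0569] ztop [0.1439 0.1451] slope xz 0.004 xy 0.023
wrist red 2383 rack x [0.0969 0.0975 0.1048] y [-0.0537  0.0545] ztop [0.1422 0.1431] slope xz 0.046 xy 0.01
wrist yellow 1185 rack x [0.0515 0.055  0.059 ] y [-0.0537  0.0551] ztop [0.1423 0.1432] slope xz 0.011 xy -0.004
top rib top ((493.0710754394531, 323.8161926269531), (17.581501007080078, 56.68819046020508), 75.14470672607422) [0.4929 0.3228 0.0793] 0.0793532359387682
 plate 229 ((526.1860961914062, 315.4351806640625), (101.08197784423828, 10.518972396850586), 76.31423950195312) [0.5252 0.3131 0.0723] 0.08008270722068313
side rib top ((490.85565185546875, 325.70196533203125), (20.203983306884766, 58.31216812133789), 75.58609008789062) [0.4901 0.3258 0.0788] 0.07910900696070744
 plate 226 ((524.9005126953125, 317.73065185546875), (99.01081848144531, 13.236982345581055), 76.54026794433594) [0.5242 0.3235 0.0691] 0.07889503957657795
move mm [-145.4  312.2    6. ] rot deg [-0.2   0.45 69.89] F [-0.1 -0.1 -0.3]
move mm [-145.4  312.2    6. ] rot deg [   0.5     0.22 -110.11] F [-0.1 -0.1 -0.3]
```

Emit:
send_rows:
  deltas:
    - {"dx": -14,"dy": 31,"dz": 0,"rx": 0,"ry": 0,"rz": 7}
    - {"dx": -28,"dy": 63,"dz": 0,"rx": 0,"ry": 0,"rz": 14}
    - {"dx": -43,"dy": 94,"dz": 0,"rx": 0,"ry": 0,"rz": 21}
    - {"dx": -57,"dy": 126,"dz": 0,"rx": 0,"ry": 0,"rz": 28}
    - {"dx": -71.5,"dy": 157,"dz": 0,"rx": 0,"ry": 0,"rz": 35}
  jaw: 50

```text
clock: 13.9
tcp_pos: [0.5632, 0.1692, 0.239]
orientation: [1.303, 2.857, -0.002]
contact_force: [1.1, 1.3, 0.4]
grip_width: 0.0504
gripper_force: 0.0
```

Emit:
send_rows:
  deltas:
    - {"dx": -14,"dy": 31,"dz": 0,"rx": 0,"ry": 0,"rz": 7}
    - {"dx": -28,"dy": 63,"dz": 0,"rx": 0,"ry": 0,"rz": 14}
    - {"dx": -43,"dy": 94,"dz": 0,"rx": 0,"ry": 0,"rz": 21}
    - {"dx": -57,"dy": 126,"dz": 0,"rx": 0,"ry": 0,"rz": 28}
    - {"dx": -71.5,"dy": 157,"dz": -10,"rx": 0,"ry": 0,"rz": 35}

```text
clock: 14.32
tcp_pos: [0.4926, 0.3269, 0.2307]
orientation: [0.384, 3.115, 0.003]
contact_force: [1.0, -0.2, -0.0]
grip_width: 0.0502
gripper_force: 0.0
```

Emit:
send_rows:
  deltas:
    - {"dx": 0,"dy": 0,"dz": -20,"rx": 0,"ry": 0,"rz": 0}
    - {"dx": 0,"dy": 0,"dz": -45,"rx": 0,"ry": 0,"rz": 0}
    - {"dx": 0,"dy": 0,"dz": -60,"rx": 0,"ry": 0,"rz": 0}
    - {"dx": 0,"dy": 0,"dz": -60,"rx": 0,"ry": 0,"rz": 0}
    - {"dx": 0,"dy": 0,"dz": -60,"rx": 0,"ry": 0,"rz": 0}

```text
clock: 14.73
tcp_pos: [0.4924, 0.3244, 0.1689]
orientation: [-0.393, -3.117, 0.002]
contact_force: [0.0, -0.1, -0.3]
grip_width: 0.0498
gripper_force: 0.0
```

Run:
```python
from goal import *
need([.4915,.325,.037],tool(75.7,0))
f,W,c=cam("wrist"); cv2.imwrite("pics/w7.png",f)
hsv=cv2.cvtColor(f,cv2.COLOR_BGR2HSV); H,S,V=[hsv[...,i].astype(int) for i in range(3)]
X,Y,Z=W[...,0],W[...,1],W[...,2]
es=(X>.4)&(X<.6)&(Y>.24)&(Y<.4)
m=es&(H<18)&(S>150)&(Z>.072)&(Z<.09); print("rib top",m.sum(),cv2.minAreaRect(W[m][:,:2].astype(np.float32)*1000),np.median(W[m][:,2]))
m=es&(S<90)&(Z>.045)&(Z<.08)&(X>.5); print(" plate",m.sum(),cv2.minAreaRect(W[m][:,:2].astype(np.float32)*1000))
print(r.get_obs()["joints"].round(2))
```

```text
move mm [  -0.9    0.6 -131.9] rot deg [ 0.07 -0.03  0.07] F [ 0.  -0.1 -0.3]
rib top 368 ((490.49560546875, 326.0106201171875), (15.877433776855469, 57.233062744140625), 77.096923828125) 0.07869883904107727
 plate 2346 ((523.49853515625, 317.8869323730469), (99.67288970947266, 10.672913551330566), 76.4666976928711)
[-0.06  0.51 -0.85  1.76  0.43  1.07  0.27]
```

View pics/w7.png

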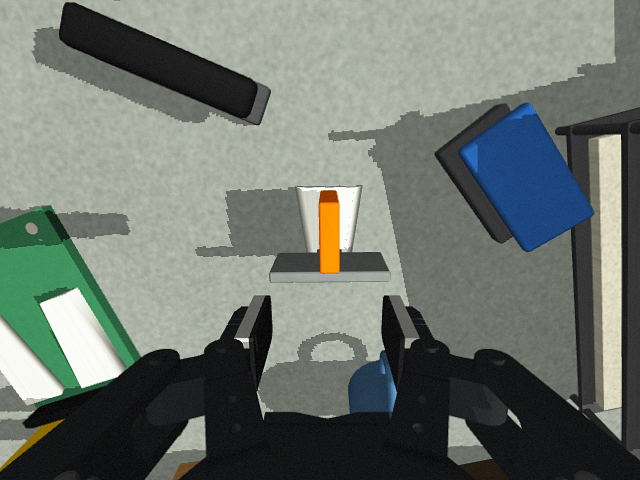

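Emit:
send_rows:
  deltas:
    - {"dx": -2.9,"dy": 1.6,"dz": -25,"rx": 0,"ry": 0,"rz": 0.9}
    - {"dx": -2.9,"dy": 1.6,"dz": -60,"rx": 0,"ry": 0,"rz": 0.9}
    - {"dx": -2.9,"dy": 1.6,"dz": -95,"rx": 0,"ry": 0,"rz": 0.9}
    - {"dx": -2.9,"dy": 1.6,"dz": -120,"rx": 0,"ry": 0,"rz": 0.9}
    - {"dx": -2.9,"dy": 1.6,"dz": -131,"rx": 0,"ry": 0,"rz": 0.9}

```text
clock: 15.2
tcp_pos: [0.4897, 0.3255, 0.0371]
orientation: [0.37, 3.12, -0.002]
contact_force: [-0.5, -0.3, 0.4]
grip_width: 0.0496
gripper_force: 0.0
```

Emit:
send_rows:
  deltas:
    - {"dx": 0,"dy": 0,"dz": 0,"rx": 0,"ry": 0,"rz": 0}
    - {"dx": 0,"dy": 0,"dz": 0,"rx": 0,"ry": 0,"rz": 0}

```text
clock: 15.37
tcp_pos: [0.4911, 0.3276, 0.0406]
orientation: [0.369, 3.117, 0.003]
contact_force: [0.9, 0.9, -0.1]
grip_width: 0.0502
gripper_force: 0.0
```

Emit:
send_rows:
  deltas:
    - {"dx": 0,"dy": 0,"dz": 0,"rx": 0,"ry": 0,"rz": 0}
    - {"dx": 0,"dy": 0,"dz": 0,"rx": 0,"ry": 0,"rz": 0}
    - {"dx": 0,"dy": 0,"dz": 0,"rx": 0,"ry": 0,"rz": 0}
    - {"dx": 0,"dy": 0,"dz": 0,"rx": 0,"ry": 0,"rz": 0}
    - {"dx": 0,"dy": 0,"dz": 0,"rx": 0,"ry": 0,"rz": 0}
  jaw: 0
  newtons: 60

```text
clock: 15.78
tcp_pos: [0.4914, 0.3273, 0.0412]
orientation: [0.369, 3.115, 0.003]
contact_force: [-0.9, -1.8, 6.5]
grip_width: 0.0144
gripper_force: 58.8
```

Emit:
send_rows:
  deltas:
    - {"dx": 0,"dy": 0,"dz": 0,"rx": 0,"ry": 0,"rz": 0}
    - {"dx": 0,"dy": 0,"dz": 0,"rx": 0,"ry": 0,"rz": 0}

```text
clock: 15.95
tcp_pos: [0.4914, 0.3273, 0.0412]
orientation: [0.369, 3.115, 0.003]
contact_force: [-0.4, -1.3, 6.4]
grip_width: 0.0143
gripper_force: 58.8
```

Run:
```python
from goal import *
a=np.radians(5.5)
# TCP goal: stop origin at way_home + d (rack x = -20mm + d); grip 6 mm behind
for d in (-90,-75):
    x=(-20+d-6)/1000; print(d,need([.5809+x*np.cos(a),.006+x*np.sin(a),.15],tool(95.5,0)))
```

```text
move mm [ -25.9 -332.4  108.8] rot deg [-0.12  0.26 19.  ] F [-0.4 -1.3  6.4]
-90 None
move mm [ -11.  -331.   108.8] rot deg [-0.12  0.26 19.  ] F [-0.4 -1.3  6.4]
-75 None
```

Emit:
send_rows:
  deltas:
    - {"dx": 0,"dy": 0,"dz": 10,"rx": 0,"ry": 0,"rz": 0}
    - {"dx": 0,"dy": 0,"dz": 30,"rx": 0,"ry": 0,"rz": 0}
    - {"dx": 0,"dy": 0,"dz": 60,"rx": 0,"ry": 0,"rz": 0}
    - {"dx": 0,"dy": 0,"dz": 90,"rx": 0,"ry": 0,"rz": 0}
    - {"dx": 0,"dy": 0,"dz": 110,"rx": 0,"ry": 0,"rz": 0}

```text
clock: 16.37
tcp_pos: [0.4906, 0.3275, 0.1526]
orientation: [0.368, 3.116, 0.004]
contact_force: [0.8, 0.0, -3.1]
grip_width: 0.0143
gripper_force: 59.2
```

Emit:
send_rows:
  deltas:
    - {"dx": -3.5,"dy": -33,"dz": 0,"rx": 0,"ry": 0,"rz": 1.9}
    - {"dx": -7,"dy": -67,"dz": 0,"rx": 0,"ry": 0,"rz": 3.8}
    - {"dx": -11,"dy": -100,"dz": 0,"rx": 0,"ry": 0,"rz": 5.7}
    - {"dx": -15,"dy": -134,"dz": 0,"rx": 0,"ry": 0,"rz": 7.6}
    - {"dx": -18.5,"dy": -167,"dz": 0,"rx": 0,"ry": 0,"rz": 9.5}

```text
clock: 16.78
tcp_pos: [0.4709, 0.1579, 0.1497]
orientation: [0.106, 3.138, -0.0]
contact_force: [-0.3, -0.1, -4.1]
grip_width: 0.0144
gripper_force: 59.4
```

Emit:
send_rows:
  deltas:
    - {"dx": -3.5,"dy": -33,"dz": 0,"rx": 0,"ry": 0,"rz": 1.9}
    - {"dx": -7,"dy": -67,"dz": 0,"rx": 0,"ry": 0,"rz": 3.8}
    - {"dx": -11,"dy": -100,"dz": 0,"rx": 0,"ry": 0,"rz": 5.7}
    - {"dx": -15,"dy": -134,"dz": 0,"rx": 0,"ry": 0,"rz": 7.6}
    - {"dx": -18.5,"dy": -167,"dz": 0,"rx": 0,"ry": 0,"rz": 9.5}

```text
clock: 17.2
tcp_pos: [0.4524, -0.009, 0.1498]
orientation: [-0.154, 3.136, -0.0]
contact_force: [1.5, -0.1, -3.6]
grip_width: 0.0141
gripper_force: 59.4
```

Emit:
send_rows:
  deltas:
    - {"dx": 0,"dy": 0,"dz": 0,"rx": 0,"ry": 0,"rz": 0}
    - {"dx": 0,"dy": 0,"dz": 0,"rx": 0,"ry": 0,"rz": 0}
    - {"dx": 0,"dy": 0,"dz": 0,"rx": 0,"ry": 0,"rz": 0}

```text
clock: 17.45
tcp_pos: [0.4533, -0.0069, 0.1498]
orientation: [-0.15, 3.135, 0.002]
contact_force: [0.3, -0.9, -3.6]
grip_width: 0.0143
gripper_force: 59.5
```

```bash
cat > stop.py <<'E'
from goal import *; from seat import rackframe
def stop(cn,save=None,zlo=.0):
    f,W,c=cam(cn)
    if save: cv2.imwrite(save,f)
    hsv=cv2.cvtColor(f,cv2.COLOR_BGR2HSV); H,S,V=[hsv[...,i].astype(int) for i in range(3)]
    Q=rackframe(W.reshape(-1,3)).reshape(W.shape); X,Y,Z=Q[...,0],Q[...,1],Q[...,2]
    reg=(X>-.2)&(X<.045)&(abs(Y)<.09)
    m=reg&(H<18)&(S>150)&(Z>zlo+.05)&(Z<zlo+.1)
    if m.sum()>8: print(cn,"rib",m.sum(),[np.round(v,1) for v in cv2.minAreaRect(Q[m][:,:2].astype(np.float32)*1000)],"z",np.percentile(Z[m],[5,95]).round(4))
    m=reg&(S<90)&(V>40)&(Z>zlo+.045)&(Z<zlo+.08)
    if m.sum()>8: print(cn,"plate",m.sum(),[np.round(v,1) for v in cv2.minAreaRect(Q[m][:,:2].astype(np.float32)*1000)],"z",np.percentile(Z[m],[5,98]).round(4))
E
python3 - <<'E'
from stop import *
need([.4545,-.0062,.15],tool(95.5,0))
stop("top",zlo=.11); stop("side",zlo=.11); stop("wrist","pics/w8.png",zlo=.11)
E
```

```text
move mm [1.2 0.7 0.2] rot deg [-0.06  0.15  0.03] F [ 0.3 -0.9 -3.6]
side rib 162 [array([-128.3,    4.8]), array([56.8, 28.8]), np.float64(3.2)] z [0.1609 0.1895]
side plate 129 [array([-113.6,    1.7]), array([101.7,  47.2]), np.float64(88.9)] z [0.1611 0.1878]
wrist rib 4983 [array([-128.7,   -0.5]), array([16.7, 58.7]), np.float64(89.7)] z [0.1714 0.1889]
wrist plate 1214 [array([-104.2,   -4.3]), array([70.5, 79.4]), np.float64(36.0)] z [0.1561 0.1891]
```

View pics/w8.png

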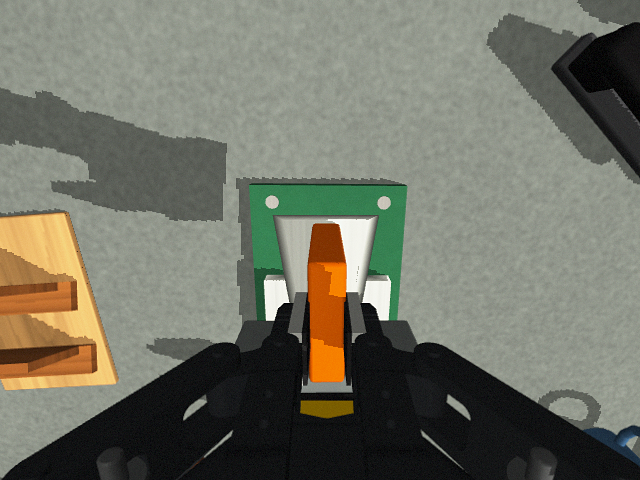

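Emit:
send_rows:
  deltas:
    - {"dx": 0.5,"dy": 0.7,"dz": -20,"rx": 0,"ry": 0,"rz": 0}
    - {"dx": 0.5,"dy": 0.7,"dz": -45,"rx": 0,"ry": 0,"rz": 0}
    - {"dx": 0.5,"dy": 0.7,"dz": -65,"rx": 0,"ry": 0,"rz": 0}
    - {"dx": 0.5,"dy": 0.7,"dz": -80,"rx": 0,"ry": 0,"rz": 0}
    - {"dx": 0.5,"dy": 0.7,"dz": -86,"rx": 0,"ry": 0.1,"rz": 0}

```text
clock: 18.02
tcp_pos: [0.4525, -0.0053, 0.0615]
orientation: [0.155, -3.135, -0.003]
contact_force: [-0.4, -0.7, -3.7]
grip_width: 0.0146
gripper_force: 59.5
```

Emit:
send_rows:
  deltas:
    - {"dx": 0,"dy": 0,"dz": 0,"rx": 0,"ry": 0,"rz": 0}
    - {"dx": 0,"dy": 0,"dz": -2,"rx": 0,"ry": 0,"rz": 0}
    - {"dx": 0,"dy": 0,"dz": -4,"rx": 0,"ry": 0,"rz": 0}
    - {"dx": 0,"dy": 0,"dz": -6,"rx": 0,"ry": 0,"rz": 0}
    - {"dx": 0,"dy": 0,"dz": -8,"rx": 0,"ry": 0,"rz": 0}

```text
clock: 18.43
tcp_pos: [0.4545, -0.0066, 0.0558]
orientation: [-0.151, 3.136, 0.001]
contact_force: [-0.3, 0.0, -4.0]
grip_width: 0.0144
gripper_force: 59.6
```

Run:
```python
from stop import *
need([.4545,-.0062,.0532],tool(95.5,0))
stop("top",zlo=.015); stop("wrist","pics/w9.png",zlo=.015)
```

```text
move mm [ 0.   0.4 -2.6] rot deg [-0.04  0.1   0.  ] F [-0.3  0.  -4. ]
wrist rib 5006 [array([-128.3,   -1.4]), array([16.7, 57.9]), np.float64(89.8)] z [0.0766 0.0945]
wrist plate 1224 [array([-103.3,   -4.8]), array([70.7, 79.3]), np.float64(35.9)] z [0.0612 0.094 ]
```

Emit:
send_rows:
  deltas:
    - {"dx": 0,"dy": 0.5,"dz": -1,"rx": 0,"ry": 0,"rz": 0}
    - {"dx": 0,"dy": 0.7,"dz": -2,"rx": 0,"ry": 0,"rz": 0}
    - {"dx": 0,"dy": 0.7,"dz": -3,"rx": 0,"ry": 0,"rz": 0}
    - {"dx": 0,"dy": 0.7,"dz": -3.5,"rx": 0,"ry": 0,"rz": 0}
    - {"dx": 0,"dy": 0.7,"dz": -3.5,"rx": 0,"ry": 0,"rz": 0}

```text
clock: 18.95
tcp_pos: [0.454, -0.0061, 0.0531]
orientation: [-0.151, 3.138, -0.002]
contact_force: [-6.6, -2.8, 18.1]
grip_width: 0.0141
gripper_force: 62.4
```

Run:
```python
from stop import *
f,W,c=cam("wrist"); hsv=cv2.cvtColor(f,cv2.COLOR_BGR2HSV); H,S,V=[hsv[...,i].astype(int) for i in range(3)]
Q=rackframe(W.reshape(-1,3)).reshape(W.shape); X,Y,Z=Q[...,0],Q[...,1],Q[...,2]
m=(H>50)&(H<90)&(S>80)&(Z>.005)&(Z<.016)&(X>-.18)&(X<-.09)
print("apron",m.sum(),np.percentile(Y[m],[.5,99.5]).round(4),np.percentile(X[m],[.5]).round(4))
m=(S<60)&(V>120)&(Z>.022)&(Z<.034)&(X>-.09)&(X<-.02)&(abs(Y)<.08)
print("rail tops",m.sum(),np.percentile(Y[m],[1,99]).round(4),np.percentile(X[m],1).round(4))
m=(S<60)&(V>120)&(Z>.009)&(Z<.028)&(X>-.17)&(X<-.12)&(abs(Y)<.05)
print("foot rear",m.sum(),np.percentile(Y[m],[1,99]).round(4),np.percentile(X[m],1).round(4))
```

```text
apron 14521 [-0.0686  0.0705] [-0.1653]
rail tops 14 [0.0575 0.0586] -0.0805
foot rear 3870 [-0.0487  0.0485] -0.1589
```

Emit:
send_rows:
  deltas:
    - {"dx": 0,"dy": 0,"dz": 1,"rx": 0,"ry": 0,"rz": 0}
    - {"dx": 9,"dy": 1.8,"dz": 1,"rx": 0,"ry": 0,"rz": 0}
    - {"dx": 18,"dy": 3,"dz": 1,"rx": 0,"ry": 0,"rz": 0}
    - {"dx": 27,"dy": 4,"dz": 1,"rx": 0,"ry": 0,"rz": 0}
    - {"dx": 36,"dy": 5,"dz": 1,"rx": 0,"ry": 0,"rz": 0}

```text
clock: 19.42
tcp_pos: [0.4906, -0.0007, 0.0532]
orientation: [-0.151, 3.138, 0.001]
contact_force: [-4.1, -0.7, 8.0]
grip_width: 0.0145
gripper_force: 61.1
```

Run:
```python
from stop import *
need([.4904,-.001,.0532],tool(95.5,0))
stop("top",zlo=.015);stop("wrist","pics/w10.png",zlo=.015)
```

```text
move mm [-0.2 -0.3 -0. ] rot deg [-0.04  0.02 -0.01] F [-4.1 -0.7  8. ]
wrist rib 4960 [array([-88.7,   1.2]), array([58.5, 16.3]), np.float64(0.3)] z [0.0763 0.0925]
wrist plate 1186 [array([-64.7,  -2.6]), array([69.9, 78.6]), np.float64(35.4)] z [0.0612 0.0939]
```

View pics/w10.png

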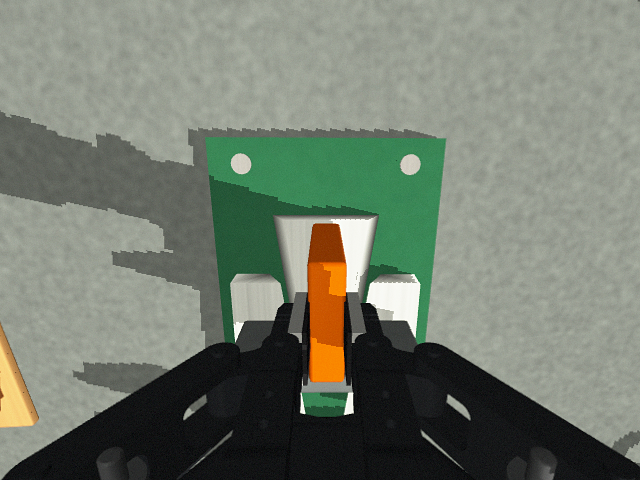

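Emit:
send_rows:
  deltas:
    - {"dx": 9,"dy": 0.9,"dz": 0,"rx": 0,"ry": 0,"rz": 0}
    - {"dx": 18,"dy": 1.7,"dz": 0,"rx": 0,"ry": 0,"rz": 0}
    - {"dx": 27,"dy": 2.6,"dz": 0,"rx": 0,"ry": 0,"rz": 0}
    - {"dx": 36,"dy": 3.4,"dz": 0,"rx": 0,"ry": 0,"rz": 0}
    - {"dx": 44,"dy": 4.2,"dz": 0,"rx": 0,"ry": 0,"rz": 0}

```text
clock: 19.93
tcp_pos: [0.5339, 0.0035, 0.0532]
orientation: [0.151, -3.138, -0.001]
contact_force: [-4.7, 0.4, 9.5]
grip_width: 0.0142
gripper_force: 61.2
```

Run:
```python
from stop import *
need([.5346,.0035,.0532],tool(95.5,0))
stop("wrist",zlo=.015)
```

```text
move mm [0.7 0.  0. ] rot deg [-0.04 -0.02 -0.02] F [-4.7  0.4  9.5]
wrist rib 4962 [array([-47.6,   1. ]), array([58.4, 16.2]), np.float64(0.3)] z [0.0765 0.0923]
wrist plate 1158 [array([-23.7,  -2.3]), array([70.2, 78.1]), np.float64(35.8)] z [0.0611 0.0944]
```

Emit:
send_rows:
  deltas:
    - {"dx": 0,"dy": 0,"dz": 0,"rx": 0,"ry": 0,"rz": 0}
    - {"dx": 0,"dy": 0,"dz": 0,"rx": 0,"ry": 0,"rz": 0}
    - {"dx": 0,"dy": 0,"dz": 1,"rx": 0,"ry": 0,"rz": 0}
    - {"dx": 0,"dy": 0,"dz": 1,"rx": 0,"ry": 0,"rz": 0}
    - {"dx": 0,"dy": 0,"dz": 1,"rx": 0,"ry": 0,"rz": 0}
  jaw: 40

```text
clock: 20.4
tcp_pos: [0.5336, 0.0032, 0.0538]
orientation: [-0.151, 3.138, 0.001]
contact_force: [-0.4, 0.1, -0.5]
grip_width: 0.04
gripper_force: 0.0
```

Emit:
send_rows:
  deltas:
    - {"dx": 0,"dy": 0,"dz": 15,"rx": 0,"ry": 0,"rz": 0}
    - {"dx": 0,"dy": 0,"dz": 40,"rx": 0,"ry": 0,"rz": 0}
    - {"dx": 0,"dy": 0,"dz": 70,"rx": 0,"ry": 0,"rz": 0}
    - {"dx": 0,"dy": 0,"dz": 80,"rx": 0,"ry": 0,"rz": 0}
    - {"dx": 0,"dy": 0,"dz": 80,"rx": 0,"ry": 0,"rz": 0}

```text
clock: 20.82
tcp_pos: [0.5358, 0.0037, 0.1365]
orientation: [-0.151, 3.132, 0.001]
contact_force: [-0.2, 0.1, -0.1]
grip_width: 0.04
gripper_force: 0.0
```

Emit:
send_rows:
  deltas:
    - {"dx": -15,"dy": -1.4,"dz": 0,"rx": 0,"ry": 0,"rz": 0}
    - {"dx": -30,"dy": -2.8,"dz": 0,"rx": 0,"ry": 0,"rz": 0}
    - {"dx": -45,"dy": -4.3,"dz": 0,"rx": 0,"ry": 0,"rz": 0}
    - {"dx": -60,"dy": -5.7,"dz": 0,"rx": 0,"ry": 0,"rz": 0}
    - {"dx": -60,"dy": -5.7,"dz": 0,"rx": 0,"ry": 0,"rz": 0}
  jaw: 0

```text
clock: 21.23
tcp_pos: [0.47, -0.0032, 0.1322]
orientation: [0.151, -3.134, 0.001]
contact_force: [0.2, -0.2, 0.0]
grip_width: -0.0003
gripper_force: 0.0
```

Run:
```python
from stop import *
need([.4745,-.0022,.029],tool(95.5,0))
stop("top",zlo=.015); stop("side",zlo=.015); stop("wrist","pics/w11.png",zlo=.015)
```

```text
move mm [   4.5    1.  -103.2] rot deg [ 0.04 -0.23 -0.02] F [ 0.2 -0.2  0. ]
top plate 100 [array([-8.7, 22.6]), array([10.8, 52. ]), np.float64(0.3)] z [0.0667 0.0914]
side rib 203 [array([-46.3,   1.2]), array([27.5, 55.8]), np.float64(83.8)] z [0.0664 0.0932]
side plate 116 [array([-12.2,   2.7]), array([101.7,  10.2]), np.float64(89.8)] z [0.0645 0.0892]
wrist plate 9 [array([-7.7,  0.7]), array([6. , 0.9]), np.float64(80.4)] z [0.0855 0.087 ]
```

Emit:
send_rows:
  deltas:
    - {"dx": 0,"dy": 0.5,"dz": -25,"rx": 0,"ry": 0,"rz": 0}
    - {"dx": 0,"dy": 0.5,"dz": -55,"rx": 0,"ry": 0,"rz": 0}
    - {"dx": 0,"dy": 0.5,"dz": -80,"rx": 0,"ry": 0,"rz": 0}
    - {"dx": 0,"dy": 0.5,"dz": -95,"rx": 0,"ry": 0,"rz": 0}
    - {"dx": 0,"dy": 0.5,"dz": -100,"rx": 0,"ry": 0,"rz": 0}

```text
clock: 21.8
tcp_pos: [0.4729, -0.0016, 0.0312]
orientation: [0.151, -3.135, -0.003]
contact_force: [-0.1, -0.6, -0.7]
grip_width: 0.0001
gripper_force: 0.0
```

Emit:
send_rows:
  deltas:
    - {"dx": 4,"dy": 0.4,"dz": 0,"rx": 0,"ry": 0,"rz": 0}
    - {"dx": 8,"dy": 0.8,"dz": 0,"rx": 0,"ry": 0,"rz": 0}
    - {"dx": 12,"dy": 1.2,"dz": 0,"rx": 0,"ry": 0,"rz": 0}
    - {"dx": 16,"dy": 1.6,"dz": 0,"rx": 0,"ry": 0,"rz": 0}
    - {"dx": 20,"dy": 2,"dz": 0,"rx": 0,"ry": 0,"rz": 0}

```text
clock: 22.22
tcp_pos: [0.4953, 0.0001, 0.0347]
orientation: [-0.15, 3.136, 0.001]
contact_force: [-1.5, 0.3, -0.4]
grip_width: 0.0001
gripper_force: 0.0
```

Emit:
send_rows:
  deltas:
    - {"dx": 3,"dy": 0.3,"dz": 0,"rx": 0,"ry": 0,"rz": 0}
    - {"dx": 6,"dy": 0.6,"dz": 0,"rx": 0,"ry": 0,"rz": 0}
    - {"dx": 9,"dy": 0.9,"dz": 0,"rx": 0,"ry": 0,"rz": 0}
    - {"dx": 12,"dy": 1.2,"dz": 0,"rx": 0,"ry": 0,"rz": 0}
    - {"dx": 15,"dy": 1.5,"dz": 0,"rx": 0,"ry": 0,"rz": 0}

```text
clock: 22.63
tcp_pos: [0.5089, 0.0016, 0.0338]
orientation: [0.151, -3.138, -0.001]
contact_force: [-1.6, -1.2, 0.6]
grip_width: 0.0001
gripper_force: 0.9
```

Run:
```python
from stop import *
need([.4745,-.0022,.029],tool(95.5,0)); stop("top",zlo=.015); stop("side",zlo=.015)
print(rackframe(r.get_obs()["tcp_pos"][None]))
```

```text
move mm [-34.4  -3.8  -4.8] rot deg [-0.05 -0.   -0.02] F [-1.6 -1.2  0.6]
top plate 19 [array([ 6.6, 41.2]), array([ 7.8, 13.1]), np.float64(39.6)] z [0.084  0.0908]
side rib 202 [array([-35.7,   5.1]), array([30. , 62.7]), np.float64(68.0)] z [0.0668 0.0935]
side plate 143 [array([-37.2,   2.7]), array([ 88. , 100.8]), np.float64(0.3)] z [0.065  0.0918]
[[-0.07141138  0.0026143   0.03384886]]
```

Emit:
send_rows:
  deltas:
    - {"dx": 1.5,"dy": 0,"dz": -2,"rx": 0,"ry": 0,"rz": 0}
    - {"dx": 3,"dy": 0,"dz": -4,"rx": 0,"ry": 0,"rz": 0}
    - {"dx": 4.5,"dy": 0,"dz": -4,"rx": 0,"ry": 0,"rz": 0}

```text
clock: 22.98
tcp_pos: [0.5128, 0.0015, 0.0293]
orientation: [0.151, -3.137, -0.001]
contact_force: [-2.3, -0.2, 0.6]
grip_width: 0.0003
gripper_force: 0.9
```

Emit:
send_rows:
  deltas:
    - {"dx": 1,"dy": 0.1,"dz": 0,"rx": 0,"ry": 0,"rz": 0}
    - {"dx": 2,"dy": 0.2,"dz": 0,"rx": 0,"ry": 0,"rz": 0}

```text
clock: 23.15
tcp_pos: [0.5151, 0.0015, 0.0296]
orientation: [0.151, -3.138, -0.001]
contact_force: [-1.9, -1.8, -0.5]
grip_width: -0.0002
gripper_force: 1.0
```

Emit:
send_rows:
  deltas:
    - {"dx": 1,"dy": 0.1,"dz": 0,"rx": 0,"ry": 0,"rz": 0}
    - {"dx": 2,"dy": 0.2,"dz": 0,"rx": 0,"ry": 0,"rz": 0}

```text
clock: 23.32
tcp_pos: [0.5166, 0.0015, 0.0295]
orientation: [0.15, -3.137, -0.0]
contact_force: [-3.4, -2.1, -0.5]
grip_width: 0.0001
gripper_force: 2.0
```

Emit:
send_rows:
  deltas:
    - {"dx": 1,"dy": 0.1,"dz": 0,"rx": 0,"ry": 0,"rz": 0}
    - {"dx": 2,"dy": 0.2,"dz": 0,"rx": 0,"ry": 0,"rz": 0}

```text
clock: 23.48
tcp_pos: [0.5173, 0.0015, 0.0293]
orientation: [0.15, -3.134, 0.001]
contact_force: [-9.9, -2.6, 5.8]
grip_width: 0.0003
gripper_force: 5.2
```

Emit:
send_rows:
  deltas:
    - {"dx": 1,"dy": 0.1,"dz": 0,"rx": 0,"ry": 0,"rz": 0}
    - {"dx": 2,"dy": 0.2,"dz": 0,"rx": 0,"ry": 0,"rz": 0}

```text
clock: 23.65
tcp_pos: [0.5173, 0.0014, 0.0292]
orientation: [0.15, -3.131, 0.003]
contact_force: [-17.0, -3.0, 11.6]
grip_width: -0.0003
gripper_force: 8.2
```

Run:
```python
from stop import *
need([.4745,-.0022,.029],tool(95.5,0)); stop("top",zlo=.015); stop("side",zlo=.015)
print(rackframe(r.get_obs()["tcp_pos"][None]))
```

```text
move mm [-42.8  -3.6  -0.2] rot deg [ 0.11 -0.41 -0.  ] F [-17.   -3.   11.6]
side rib 203 [array([-23.1,   0.8]), array([54. , 22.7]), np.float64(0.4)] z [0.0668 0.094 ]
side plate 144 [array([-30.5,   1.2]), array([103.7,  89.9]), np.float64(89.8)] z [0.0627 0.0899]
[[-0.06374002  0.00153498  0.02915413]]
```

Emit:
send_rows:
  deltas:
    - {"dx": 0,"dy": 0,"dz": 0,"rx": 0,"ry": 0,"rz": 0}
    - {"dx": 0,"dy": 0,"dz": 0,"rx": 0,"ry": 0,"rz": 0}
    - {"dx": -5,"dy": -0.5,"dz": 0,"rx": 0,"ry": 0,"rz": 0}
    - {"dx": -17,"dy": -1.6,"dz": 0,"rx": 0,"ry": 0,"rz": 0}
    - {"dx": -32,"dy": -3,"dz": 0,"rx": 0,"ry": 0,"rz": 0}

```text
clock: 24.17
tcp_pos: [0.4913, 0.0004, 0.0304]
orientation: [-0.151, 3.134, 0.004]
contact_force: [0.2, 0.4, -0.0]
grip_width: 0.0
gripper_force: 0.0
```

Emit:
send_rows:
  deltas:
    - {"dx": -10,"dy": 0,"dz": 30,"rx": 0,"ry": 0,"rz": 0}
    - {"dx": -10,"dy": 0,"dz": 70,"rx": 0,"ry": 0,"rz": 0}
    - {"dx": -10,"dy": 0,"dz": 105,"rx": 0,"ry": 0,"rz": 0}
    - {"dx": -10,"dy": 0,"dz": 140,"rx": 0,"ry": 0,"rz": 0}
    - {"dx": -10,"dy": 0,"dz": 180,"rx": 0,"ry": 0,"rz": 0}

```text
clock: 24.58
tcp_pos: [0.4796, 0.0, 0.2115]
orientation: [-0.153, 3.136, 0.003]
contact_force: [0.6, -1.1, -0.1]
grip_width: -0.0002
gripper_force: 0.0
```

Emit:
send_rows:
  deltas:
    - {"dx": 0,"dy": -40,"dz": 10,"rx": 0,"ry": 0,"rz": 0}
    - {"dx": 0,"dy": -80,"dz": 20,"rx": 0,"ry": 0,"rz": 0}
    - {"dx": 0,"dy": -120,"dz": 30,"rx": 0,"ry": 0,"rz": 0}
    - {"dx": 0,"dy": -160,"dz": 40,"rx": 0,"ry": 0,"rz": 0}
    - {"dx": 0,"dy": -200,"dz": 40,"rx": 0,"ry": 0,"rz": 0}

```text
clock: 25.0
tcp_pos: [0.4814, -0.2027, 0.2528]
orientation: [-0.152, 3.132, -0.003]
contact_force: [1.9, -0.2, -0.7]
grip_width: 0.0003
gripper_force: 0.0
```

Run:
```python
from stop import *; from seat import seat
stop("top",zlo=.015); stop("side",zlo=.015); seat("top"); seat("side")
f,W,c=cam("top"); g,W2,c2=cam("side")
cv2.imwrite("pics/fin.png",np.hstack([cv2.resize(f[160:330,270:400],(367,480)),cv2.resize(g[190:290,250:400],(430,287))[:,:].copy() if 0 else cv2.copyMakeBorder(cv2.resize(g[190:290,250:400],(430,287)),0,193,0,0,0)]))
```

```text
top rib 182 [array([-21.5,  -0.3]), array([15.5, 58.2]), np.float64(88.2)] z [0.0784 0.0968]
top plate 267 [array([5.5, 2.4]), array([82.8, 79.4]), np.float64(54.3)] z [0.0641 0.0929]
side rib 211 [array([-24.2,   2.9]), array([22.8, 56.7]), np.float64(88.4)] z [0.0672 0.0934]
side plate 118 [array([9.1, 1.1]), array([107. ,  10.7]), np.float64(89.2)] z [0.0637 0.0899]
top red 584 rack x [0.0988 0.1003 0.1073] y [-0.0556  0.0513] ztop [0.1451 0.1487] slope xz 0.036 xy 0.003
top yellow 544 rack x [0.0522 0.0536 0.0616] y [-0.0561  0.0518] ztop [0.145  0.1488] slope xz 0.016 xy 0.005
side red 269 rack x [0.0959 0.0973 0.1043] y [-0.0483  0.0565] ztop [0.1435 0.1458] slope xz 0.016 xy 0.029
side yellow 200 rack x [0.0492 0.0513 0.0575] y [-0.0474  0.0565] ztop [0.1426 0.1444] slope xz 0.014 xy 0.023
```

View pics/fin.png

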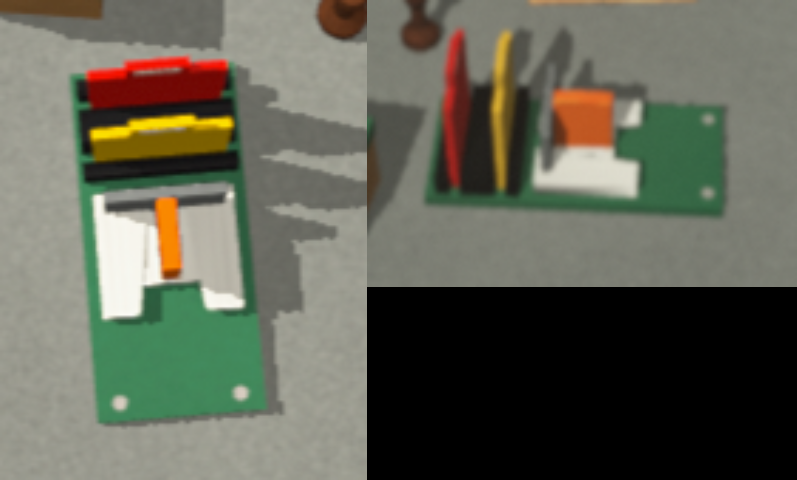

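Run:
```python
from stop import *
for cn in ["top","side"]:
    f,W,c=cam(cn); hsv=cv2.cvtColor(f,cv2.COLOR_BGR2HSV); H,S,V=[hsv[...,i].astype(int) for i in range(3)]
    Q=rackframe(W.reshape(-1,3)).reshape(W.shape); X,Y,Z=Q[...,0],Q[...,1],Q[...,2]
    m=(S<90)&(Z>.075)&(Z<.095)&(X>-.005)&(X<.03)&(abs(Y)<.06)
    p=np.polyfit(Y[m],X[m],1); print(cn,"plate",m.sum(),"yaw",np.degrees(-np.arctan(p[0])).round(2),"x0",p[1].round(4),"y",np.percentile(Y[m],[1,99]).round(4))
    m=(H<18)&(S>150)&(Z>.085)&(Z<.1)&(abs(Y)<.03)&(X<.0)&(X>-.07)
    p=np.polyfit(X[m],Y[m],1); print(cn,"rib",m.sum(),"yaw",np.degrees(np.arctan(p[0])).round(2),"x",np.percentile(X[m],[1,99]).round(4),"y",np.median(Y[m]).round(4))
    m=(H>50)&(H<90)&(S>80)&(Z>.004)&(Z<.018)&(X>-.18)&(X<.14)&(abs(Y)<.09)
    print(cn,"board",cv2.minAreaRect(Q[m][:,:2].astype(np.float32)*1000))
```

```text
top plate 219 yaw 0.11 x0 0.0121 y [-0.0502  0.0468]
top rib 147 yaw -0.13 x [-0.0499 -0.0001] y -0.0006
top board ((-14.837661743164062, -1.170196533203125), (138.5362548828125, 294.43524169921875), 89.87409973144531)
side plate 97 yaw -0.06 x0 0.0095 y [-0.0496  0.0522]
side rib 97 yaw 0.99 x [-0.0526 -0.0018] y 0.0012
side board ((-17.738937377929688, 1.7733306884765625), (148.6614227294922, 291.5932312011719), 89.8821029663086)
```

```bash
python3 -c "
from bench import r; print(r.hand_in())"
```

```text
the job is handed in; nothing more can be done
None
```

The job is handed in, though the judge returned no verdict: red is seated in the far slot, yellow in the near slot, and the end stop was pushed to about 17 N until it stopped at way_home, in line, with the arm clear of everything at about 25 s of the 72 s.

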